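Click a castor wheel on to a quick-release stub axle

TASK

Fit the middle-sized loose wheel (60 mm across) on the upright stub axle held in the vise: slide it straight down past the two sprung balls until it clicks and sits fully home on the collar, pressing gently and never ramming it. Then tug it up lightly against the balls to check that they hold it, and leave it home on the axle, without disturbing anything else on the bench.

Things in the scene. Friction and masses are not known exactly. Their poses are not given: they have to be found in the camera images.
- wheel: the wheel to fit, the middle one in size of three loose wheels lying flat: 60 mm across, 26 mm thick, about 90 g, dark tread round a pale nylon body. Origin: centre of its lower face; z, its axle line, points up. Bore 16 mm across right through, with a 2 mm chamfer at its lower mouth only: keep this side down. Tread at z = 2 to 24 mm, hub faces at z = 0 and 26 mm. No pose while held.
- vise: dark iron drill-press vise fixed to the bench, with the stub axle upright in it. Jaws 85 mm wide, 60 mm high; base 175 x 85 mm, side lugs to 125 mm; screw and T-handle (100 mm) reach 155 mm from the origin along its -x, towards the robot. Origin: on the bench between the jaws, straight below the axle; z up.
- axle_line (a point): on the axle's centre line, 60 mm above the bench (jaw tops); axes as the vise's. The axle, 14 mm thick, stands on a collar 28 mm across that the wheel comes to rest on; under it is a 50 x 58 mm flange, 6 mm below the collar's top. The axle ends 44 mm above the collar's top, its last 6 mm tapered. It was clamped by eye: the collar's height differs each time and is not measured.
- collar_lowest (a point): on the axle line, 84 mm above the bench: the lowest the collar's top can be. The sprung balls: two 8 mm steel balls on opposite sides of the axle (vise +x and -x), centred 32 mm above the collar's top, standing 3 mm out. The wheel's mouth meets them with its lower face 33 to 34 mm above the collar; 10 to 16 N of push drives them in; past that it slides on against a drag of 1 to 3 N.
- collar_highest (a point): on the axle line, 108 mm above the bench: the highest the collar's top can be. Some 4 to 5 mm above the collar the balls snap out over the wheel's upper face (click) and it drops home. Home, it has about 2 mm of play up to the balls; over about 15 N of pull would drag it off again, so tug with 4 to 8 N. A push of over 30 N on the axle counts as ramming.
- big_wheel: bystander: the larger loose wheel, 75 mm across, 30 mm thick, lying flat, narrower bore; origin at the centre of its underside
- small_wheel: bystander: the smaller loose wheel, 50 mm across, 20 mm thick, lying flat, narrow bore; origin at the centre of its underside
- castor: bystander: swivel castor standing upside down on its 75 x 65 mm plate, 65 mm wheel upward, 101 mm tall; origin under the plate's centre, x towards its wheel's overhang
- ball_unit: bystander: ball transfer unit, a zinc cup 50 mm across the flange with a steel ball on top, 39 mm tall; origin at the centre of its underside
- wrench: bystander: steel wrench about 185 mm long, lying along its x; origin under its middle
- carton: bystander: small taped carton 110 x 85 x 65 mm; origin at the centre of its underside
- spray_can: bystander: grey spray can, 53 mm across, 160 mm tall; origin at the centre of its underside
Mind the look-alikes: they are no part of the job. Leave any blue look-alike of the wheel alone. Leave any purple look-alike of the vise alone.

How it is judged:
By the outcome, as a careful person would: the job done as asked, in the order asked, and still so for the second after the job is handed in, with the robot touching nothing.
It also fails if it takes over 69 s, if anything falls off the work surface, if the arm or the gripper's body presses on something with over 40 N, if the wrist force passes 120 N, or if a joint passes its speed limit or range.

ROBOT

A 7-joint arm with a two-finger parallel gripper is mounted at the origin on the work surface. World frame = base frame: x ahead of the robot, y to its left, z up, the work surface at z = 0. Lengths are in m, angles in rad, forces in N, time in s.
With the tool pointing down it reaches from about 0.425 to 0.825 m from the base axis. Payload 3.6 kg.
Tool frame: the origin (TCP) lies midway between the tips of the shut fingers; the grasp point (between the pads) lies 19 mm behind it; z points along the fingers, y is the direction in which the jaws open and shut (so a half turn about z gives the same grasp; the last joint's range is limited). The gripper opens to 85 mm and grips with 20 to 120 N. Pads are 22 mm wide; open, the fingers measure 114 mm over their backs; the gripper's body (76 mm by 85 mm) begins 54 mm behind the grasp point. The pads swing forward as they close: fully open they stand 13 mm farther back than shut.
Start: joints at [-1.313, 0.615, -0.013, 1.423, 0.008, 1.103, -0.04], TCP at [0.182, 0.624, 0.206] pointing down, gripper open.
Joint ranges: [-3.12, 3.12], [-0.3, 2.06], [-1.34, 1.32], [0.26, 2.42], [-1.36, 4.5], [0.01, 1.98], [-2.84, 2.84]. Speed limits (rad/s): [2.79, 2.79, 3.14, 3.14, 3.14, 3.14, 3.14].

INTERFACE

Orientations are given as a rotation vector (axis times angle).
In Python, from workcell import ctrl gives the robot as it stands.
- The arm moves only by the tool arm_command, never from a script. Its arguments are lists of equal length, an entry for each row: "dr": the turn, a rotation vector about the tool's x, y, z in units of 30 degrees (1.0 is 30 degrees), a list of three; "dp": the shift along the tool's x, y, z in units of 0.2 m (1.0 is 0.2 m), a list of three; "hand": the opening, from 0 (shut) to 1 (fully open). In form: {"dr": [[ax, ay, az], ...], "dp": [[tx, ty, tz], ...], "hand": [hand, ...]}. A call has 1 to 10 rows; each row shifts and turns the commanded pose from where the row before left it, along the tool's axes as they then stand; what a row does not reach is not made up. A row lasts 1/12 s, in which the tool goes at most 41.7 mm and 7.16 degrees, less where a joint would pass 70% of its speed; a pose out of reach is approached as far as the arm can. A call with a number of a shift or a turn outside -1 to 1 is refused whole. A call with a gripper value outside its range is refused whole. The fingers move at their own pace and stop on an object; "force" is the grip in N (left out, the last holds). Time passes only in rows, so rows that do not move let the fingers close. It gives the time, the measured TCP pose, the force and the opening at its end, in the units of the state.
- ctrl.state(): the state, without advancing time (a new reading comes with each control period).
- ctrl.grab_frame(name): name is "scene" or "side" or "wrist"; returns the picture (480x640x3 uint8, red, green, blue); there is no depth.
- ctrl.get_calibration(name): a dict with "vertical_fov" (degrees; the focal length in pixels is half the picture's height over the tangent of half this angle, whatever the lens; pixels are square), "cx", "cy" (the principal point, pixels), "dist_coeffs" ([k1, k2, p1, p2, k3] as OpenCV has them; the pictures are not rectified), "world_from_camera" (4x4, takes a point from camera to world coordinates). Camera axes: x right, y down, z forward; pixel columns grow to the right and rows downward; lengths in m; the calibration is good to about 2 mm. A picture is of the moment at which its call begins: read the wrist's pose just before it. get_calibration takes no time and is no camera call; for the wrist camera it gives the pose at the moment of the call.
- ctrl.sign_off(): hands the job in, once; it reports no verdict.
The state is a dict: "t": time; "joint_pos": joint angles; "dq": joint speeds; "joint_torque": joint torques, N m; "position": TCP position; "orientation": TCP orientation; "contact_force": force on the tool from outside, world axes, zero at the start; "torque": the same for the moment, N m; "gripper_width": finger opening in m.
Only numpy, scipy, OpenCV 4.12 (cv2) and the standard library are available. Lean on these libraries where they do the work, as an engineer would, in place of code of your own. Each camera call takes 0.05 s, during which the arm holds its last target.

## Working session

There is one attempt and no reset: what is moved stays moved. The work goes in short steps, Python scripts to look and compute and a tool call to move; the robot and the scene stay as the last step left them, time stands still between calls to the robot, and variables do not carry over. Pictures are saved under pics/ and viewed, and the job is handed in when it is done.

Besides the shell and the picture viewer there is one more tool, called after "Emit:" by a JSON object that holds its "fn" and its "kwargs", one argument or row to a line. arm_command: Moves the arm, as the interface text tells. Its arguments: {"type":"object","properties":{"dr":{"type":"array"},"dp":{"type":"array"},"hand":{"type":"array"},"force":{"type":"number"}},"required":["dr","dp","hand"]}

```bash
mkdir -p pics; ls
cat > h.py <<'E'
import numpy as np, cv2
from workcell import ctrl
def K(n):
    c=ctrl.get_calibration(n); f=240/np.tan(np.radians(c["vertical_fov"])/2)
    return np.array([[f,0,c["cx"]],[0,f,c["cy"]],[0,0,1]]),np.array(c["dist_coeffs"],float),np.array(c["world_from_camera"])
def ray(cal,uv):
    k,d,T=cal
    p=cv2.undistortPoints(np.array(uv,float).reshape(-1,1,2),k,d).reshape(-1,2)
    r=np.c_[p,np.ones(len(p))]@T[:3,:3].T
    return T[:3,3],r
def plane(cal,uv,z):
    o,r=ray(cal,uv); return o+r*((z-o[2])/r[:,2])[:,None]
def tri(c1,u1,c2,u2):
    A=np.zeros((3,3));b=np.zeros(3);L=[]
    for c,u in((c1,u1),(c2,u2)):
        o,r=ray(c,[u]);r=r[0]/np.linalg.norm(r[0]);P=np.eye(3)-np.outer(r,r);A+=P;b+=P@o;L.append((o,P))
    x=np.linalg.solve(A,b); return x,[np.linalg.norm(P@(x-o)) for o,P in L]
def proj(cal,X):
    k,d,T=cal; W=np.linalg.inv(T)
    return cv2.projectPoints(np.array(X,float).reshape(-1,1,3),cv2.Rodrigues(W[:3,:3])[0],W[:3,3],k,d)[0].reshape(-1,2)
def snap(n,fn=None):
    im=ctrl.grab_frame(n); cv2.imwrite("pics/"+(fn or n)+".png",im[:,:,::-1]); return im
E
python3 - <<'E'
from h import *
s=ctrl.state(); print({k:np.round(v,4).tolist() for k,v in s.items()})
for n in("scene","side","wrist"):
    snap(n,n+"0"); c=K(n); print(n,c[0][0,0],c[1],c[2].round(3).tolist())
E
```

```text
pics
{'t': 0.0, 'joint_pos': [-1.3135, 0.6159, -0.0127, 1.4249, 0.0081, 1.1034, -0.0404], 'dq': [0.0004, -0.0003, 0.0018, -0.0014, -0.0007, -0.0001, -0.0006], 'joint_torque': [-0.0002, -46.9225, 0.259, -17.1036, 0.0099, 0.0096, 0.0], 'position': [0.1817, 0.6232, 0.2052], 'orientation': [-0.4442, -3.1097, 0.004], 'contact_force': [0.371, 0.2675, -0.4643], 'torque': [-0.063, 0.0041, 0.0106], 'gripper_width': 0.0853}
scene 458.2645257075818 [-0.01487931  0.          0.          0.          0.        ] [[-0.283, 0.702, -0.654, 1.084], [0.959, 0.214, -0.186, 0.204], [0.01, -0.679, -0.734, 0.776], [0.0, 0.0, 0.0, 1.0]]
side 462.97256268953316 [-0.09279745  0.          0.          0.          0.        ] [[0.994, -0.08, 0.069, 0.432], [-0.106, -0.767, 0.632, -0.6], [0.002, -0.636, -0.772, 0.838], [0.0, 0.0, 0.0, 1.0]]
wrist 349.2752843474454 [-0.0334691  0.         0.         0.         0.       ] [[0.28, 0.922, 0.267, 0.113], [0.96, -0.268, -0.081, 0.644], [-0.003, 0.279, -0.96, 0.374], [0.0, 0.0, 0.0, 1.0]]
```

View pics/scene0.png

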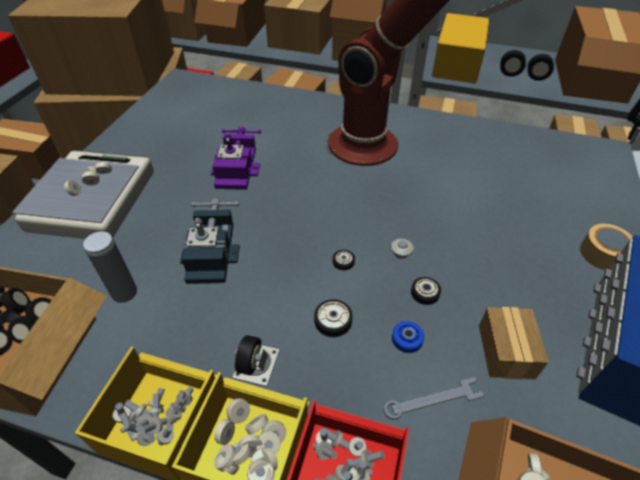

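View pics/side0.png

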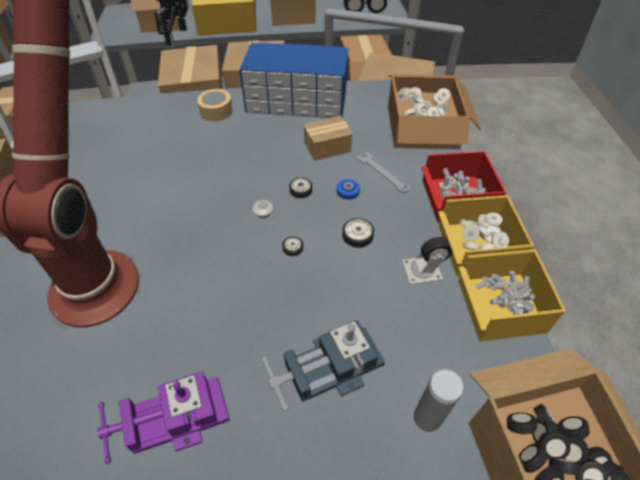

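View pics/wrist0.png

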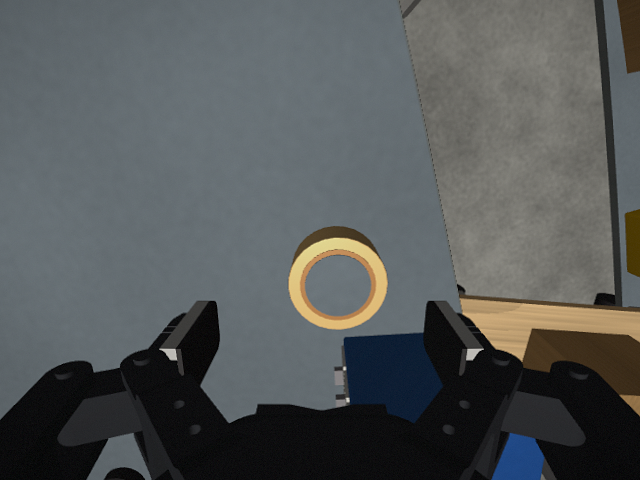

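The scene view shows three dark-tread wheels at (343,259), (426,289) and (333,317), with a blue look-alike at (408,336). The dark vise is at (208,240) and the purple one at (236,158). Next I'll measure sizes and enlarge crops.

Run:
```python
from h import *
a=cv2.imread("pics/scene0.png");b=cv2.imread("pics/side0.png")
cs,cd=K("scene"),K("side")
def w(im,cal,x,y,r=26):
    # dark tread / pale body vs bench: difference from the local bench colour
    p=im[y-r:y+r,x-r:x+r].astype(int); bg=np.median(np.r_[p[0],p[-1],p[:,0],p[:,-1]],axis=0)
    m=(np.abs(p-bg).sum(2)>60).astype(np.uint8)
    cs_,_=cv2.findContours(m,0,2); c=max(cs_,key=cv2.contourArea).reshape(-1,2)+[x-r,y-r]
    return c
for n,im,cal,L in(("scene",a,cs,[(343,259),(426,289),(333,317),(408,336)]),("side",b,cd,[(292,245),(301,187),(358,232),(348,188)])):
    for (x,y),t in zip(L,(.02,.026,.03,.026)):
        c=w(im,cal,x,y); P=plane(cal,c+0.0,t/2)
        q=P[:,:2]; (cx,cy),rad=cv2.minEnclosingCircle(q.astype(np.float32)); 
        print(n,(x,y),"centre",np.round([cx,cy],4),"dia~",round(2*rad,4), "reach",round(np.hypot(cx,cy),3), "bbox",cv2.boundingRect(c))
A=cv2.resize(a[190:290,165:255],None,fx=6,fy=6,interpolation=2)
B=cv2.resize(b[310:410,300:390],None,fx=6,fy=6,interpolation=2)
C=cv2.resize(a[230:350,300:450],None,fx=5,fy=5,interpolation=2)
cv2.imwrite("pics/A.png",A);cv2.imwrite("pics/B.png",B);cv2.imwrite("pics/C.png",C)
```

```text
scene (343, 259) centre [0.4451 0.0623] dia~ 0.0611 reach 0.449 bbox (332, 250, 24, 21)
scene (426, 289) centre [0.4785 0.2461] dia~ 0.0751 reach 0.538 bbox (410, 276, 32, 30)
scene (333, 317) centre [0.5988 0.0819] dia~ 0.0897 reach 0.604 bbox (314, 299, 39, 39)
scene (408, 336) centre [0.5975 0.2306] dia~ 0.0714 reach 0.641 bbox (391, 321, 33, 33)
side (292, 245) centre [0.4455 0.0622] dia~ 0.0603 reach 0.45 bbox (282, 236, 22, 21)
side (301, 187) centre [0.4792 0.2459] dia~ 0.0767 reach 0.539 bbox (289, 178, 24, 21)
side (358, 232) centre [0.6005 0.082 ] dia~ 0.094 reach 0.606 bbox (342, 218, 33, 31)
side (348, 188) centre [0.5973 0.2298] dia~ 0.077 reach 0.64 bbox (336, 179, 24, 21)
```

View pics/A.png

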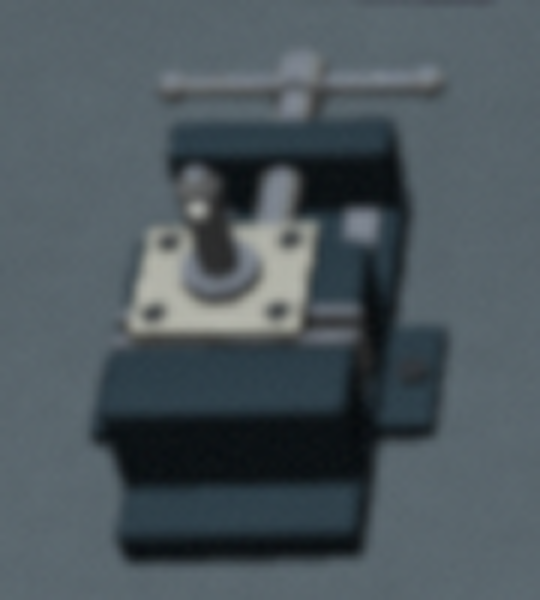

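View pics/B.png

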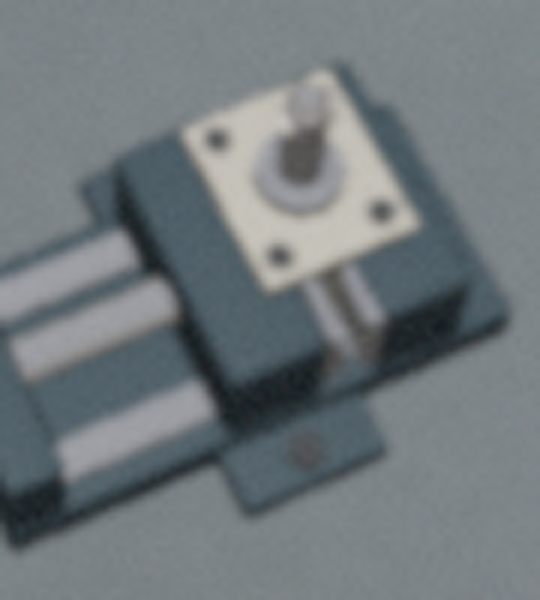

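View pics/C.png

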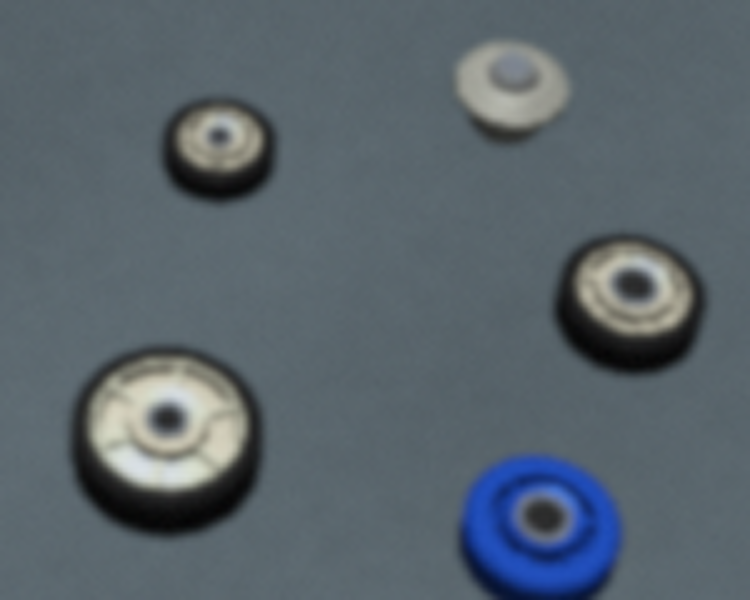

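The target is the dark-tread wheel at scene (426,289). It is the middle of the three sizes; (343,259) is the small one, (333,317) the big one, and (408,336) the blue look-alike. In the crops the axle tip is at scene (198,219) and side (351,327), and the collar is at scene (202,235) and side (350,339).

Run:
```python
from h import *
a=cv2.imread("pics/scene0.png");b=cv2.imread("pics/side0.png")
cs,cd=K("scene"),K("side")
s=lambda x,y:(x/6+165-.42,y/6+190-.42)
d=lambda x,y:(x/6+300-.42,y/6+310-.42)
for n,u,v in (("tip",s(200,172),d(309,98)),("collar",s(221,268),d(299,174)),
  ):
    print(n,*tri(cs,u,cd,v))
# flange corners from pale mask
for n,im,cal,(x0,y0,x1,y1) in(("scene",a,cs,(180,222,225,250)),("side",b,cd,(325,315,375,362))):
    p=im[y0:y1,x0:x1].astype(int); m=((p.min(2)>150)&(p[:,:,2]-p[:,:,0]>5)).astype(np.uint8)
    c,_=cv2.findContours(m,0,2);c=np.vstack([k for k in c if cv2.contourArea(k)>5]).reshape(-1,2)+[x0,y0]
    r=cv2.boundingRect(c);print(n,r)
    for z in(.078,.09,.102):
        P=plane(cal,c+0.,z); rr=cv2.minAreaRect((P[:,:2]*1000).astype(np.float32)); print(z,rr)
# tip height check / wheel bore centre at top
C=lambda x,y:(x/5+300-.4,y/5+230-.4)
print("bore scene",plane(cs,[C(635,286)],.026), )
# base: lug/handle ends on vise for yaw: handle ends
print(plane(cs,[s(172,85),s(436,80),s(302,60)],.04))
cv2.imwrite("pics/D.png",cv2.resize(b[165:210,280:370],None,fx=8,fy=8,interpolation=2))
cv2.imwrite("pics/E.png",cv2.resize(b[310:410,250:390],None,fx=5,fy=5,interpolation=2))
```

```text
tip [ 0.52953981 -0.22116611  0.13383117] [np.float64(0.001274189680342195), np.float64(0.0012741896803421114)]
collar [ 0.52971339 -0.22220767  0.08806698] [np.float64(0.0004931554945376739), np.float64(0.0004931554945375657)]
scene (189, 229, 27, 16)
0.078 ((526.7388916015625, -224.97653198242188), (43.14842987060547, 53.942893981933594), 17.604116439819336)
0.09 ((536.3239135742188, -217.6011962890625), (42.406185150146484, 53.014976501464844), 17.604084014892578)
0.102 ((545.9089965820312, -210.22593688964844), (41.663970947265625, 52.08707046508789), 17.604066848754883)
side (331, 322, 38, 36)
0.078 ((531.0703125, -218.46800231933594), (50.00237274169922, 58.099979400634766), 19.025005340576172)
0.09 ((529.508056640625, -224.48699951171875), (49.21315002441406, 57.1829948425293), 19.024961471557617)
0.102 ((527.9457397460938, -230.50595092773438), (48.423954010009766, 56.26593017578125), 19.02503204345703)
bore scene [[0.47938488 0.24713524 0.026     ]]
[[ 0.40620739 -0.31582203  0.04      ]
 [ 0.37320062 -0.21791749  0.04      ]
 [ 0.37796875 -0.27347696  0.04      ]]
```

View pics/D.png

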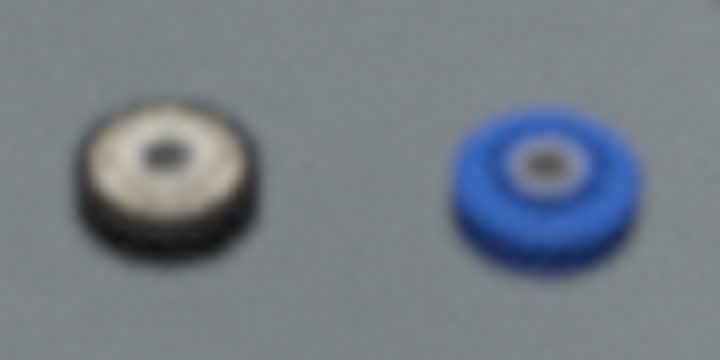

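View pics/E.png

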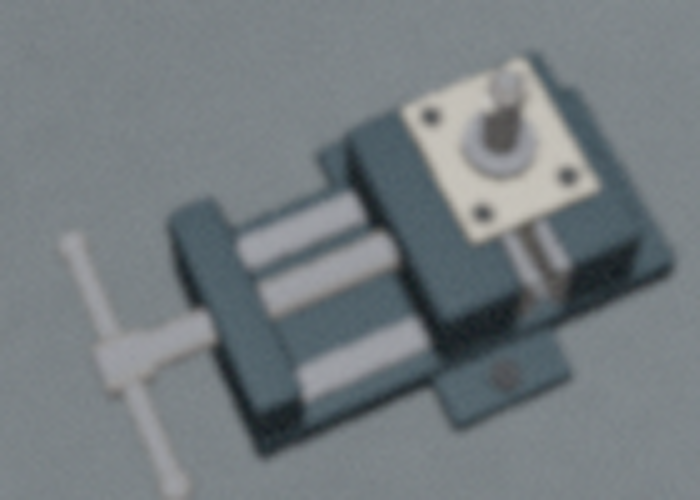

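Measurements: wheel at (0.479, 0.246), axle at (0.5297, -0.2217), collar top about 88 mm, tip about 132–134 mm. All are within reach and the stated range. I'll hover over the wheel first.

```bash
cat >> h.py <<'E'
from scipy.spatial.transform import Rotation as Ro
def go(x,y,z):
    s=ctrl.state();R=Ro.from_rotvec(s["orientation"]).as_matrix();d=np.array([x,y,z])-s["position"];u=R.T@d/.2
    print("t",round(s["t"],2),"pos",np.round(s["position"],4),"F",np.round(s["contact_force"],2),"w",round(s["gripper_width"],4),"units",np.round(u,3),"tilt z",R[:,2].round(4),"y",R[:,1].round(3)); return u
E
python3 - <<'E'
from h import *
u=go(.479,.246,.19); print(u/14)
E
```

```text
t 0.15 pos [0.1818 0.6234 0.2055] F [1.09 0.27 0.06] w 0.0854 units [-1.955 -1.395  0.08 ] tilt z [-5.0e-04 -1.9e-03 -1.0e+00] y [ 0.28   0.96  -0.002]
[-0.1396297  -0.09967819  0.00573675]
```

Emit:
{"fn": "arm_command", "kwargs": {
  "dr": [
    [0,0,0],
    [0,0,0],
    [0,0,0],
    [0,0,0],
    [0,0,0],
    [0,0,0],
    [0,0,0],
    [0,0,0],
    [0,0,0],
    [0,0,0]
  ],
  "dp": [
    [-0.08,-0.057,0],
    [-0.14,-0.1,0],
    [-0.14,-0.1,0],
    [-0.14,-0.1,0.01],
    [-0.14,-0.1,0.01],
    [-0.14,-0.1,0.01],
    [-0.14,-0.1,0.01],
    [-0.14,-0.1,0.01],
    [-0.14,-0.1,0.01],
    [-0.14,-0.1,0.01]
  ],
  "hand": [1,1,1,1,1,1,1,1,1,1]
}}

```text
t: 0.98
position: [0.3863, 0.3636, 0.1922]
orientation: [-0.444, -3.11, 0.0]
contact_force: [0.5, 0.3, -0.4]
gripper_width: 0.0854
```

Emit:
{"fn": "arm_command", "kwargs": {
  "dr": [
    [0,0,0],
    [0,0,0],
    [0,0,0],
    [0,0,0],
    [0,0,0],
    [0,0,0],
    [0,0,0]
  ],
  "dp": [
    [-0.14,-0.1,0.01],
    [-0.14,-0.1,0],
    [-0.14,-0.1,0],
    [-0.12,-0.08,0],
    [-0.075,-0.058,0],
    [0,0,0],
    [0,0,0]
  ],
  "hand": [1,1,1,1,1,1,1]
}}

```text
t: 1.57
position: [0.4796, 0.2455, 0.1901]
orientation: [-0.449, -3.109, 0.001]
contact_force: [-0.0, 1.4, -0.0]
gripper_width: 0.085
```

Run:
```python
from h import *
go(.479,.246,.19); cal=K("wrist"); im=snap("wrist","w1")
p=im.astype(int)
print(proj(cal,[[.479,.246,.026],[.479,.246,0]]))
```

```text
t 1.57 pos [0.4796 0.2455 0.1901] F [-0.04  1.36 -0.  ] w 0.085 units [0.003 0.001 0.001] tilt z [-6.e-04 -4.e-04 -1.e+00] y [ 0.283  0.959 -0.001]
[[321.52417262 218.10112685]
 [321.54340719 212.89287573]]
```

View pics/w1.png

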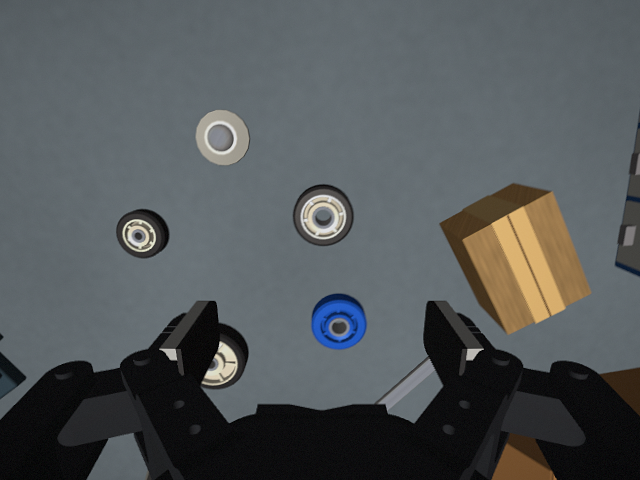

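The wrist view shows the target at (323,215), the small wheel at (142,233), blue at (339,321) and the big wheel at (217,355), so the area round the target is clear. I'll refine with the bore and body.

Run:
```python
from h import *
im=cv2.imread("pics/w1.png"); cal=K("wrist")
x0,y0=285,178;p=im[y0:y0+76,x0:x0+76].astype(int)
m=((p[:,:,2]-p[:,:,0]>15)&(p.min(2)>90)).astype(np.uint8)  # pale cream/hub
m|=(p.min(2)>150).astype(np.uint8)
c,_=cv2.findContours(m,0,1);c=np.vstack([k for k in c if cv2.contourArea(k)>8]).reshape(-1,2)+[x0,y0]
h=cv2.convexHull(c.astype(np.float32)).reshape(-1,2); e=cv2.fitEllipse(h); print("body",e)
for z in(.024,.026): print(plane(cal,[e[0]],z))
d=(p.max(2)<60).astype(np.uint8); d=(np.abs(p-np.array([92,85,75])).sum(2)>60).astype(np.uint8)
c,_=cv2.findContours(d,0,1);c=max(c,key=cv2.contourArea).reshape(-1,2)+[x0,y0]
P=plane(cal,c+0.,.013);print("outer",cv2.minEnclosingCircle(P[:,:2].astype(np.float32)),cv2.boundingRect(c))
cv2.imwrite("pics/F.png",cv2.resize(im[y0:y0+76,x0:x0+76],None,fx=7,fy=7,interpolation=2))
# ball unit / blue spot
print(plane(cal,[(222,137),(339,321),(142,233)],.02))
```

```text
body ((322.8253173828125, 216.54603576660156), (44.10710144042969, 45.192039489746094), 80.21114349365234)
[[0.47720791 0.24937564 0.024     ]]
[[0.47680698 0.2494848  0.026     ]]
outer ((0.480413556098938, 0.24816787242889404), 0.05413854122161865) (285, 178, 76, 76)
[[0.37892331 0.17998526 0.02      ]
 [0.59326678 0.23386579 0.02      ]
 [0.44284242 0.06909525 0.02      ]]
```

View pics/F.png

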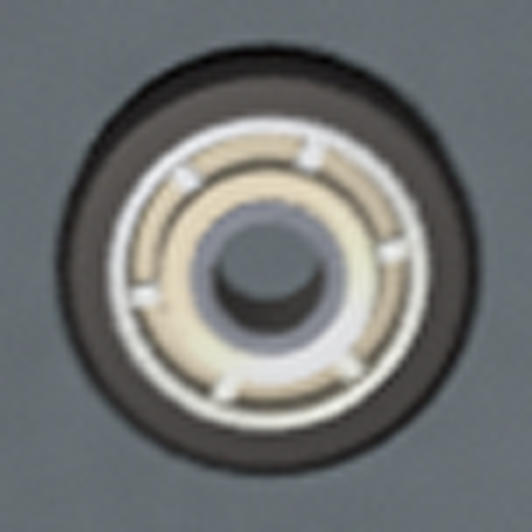

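The wrist camera puts the wheel at (0.477, 0.2494), about 3 mm from the fixed cameras and within calibration error. I'll use the blend (0.478, 0.248) and descend with the jaws open.

Run:
```python
from h import *
go(.478,.248,.0);
```

```text
t 1.62 pos [0.4786 0.2472 0.1901] F [ 0.08  0.44 -0.4 ] w 0.0857 units [0.003 0.003 0.951] tilt z [-1.2e-03  5.0e-04 -1.0e+00] y [0.28 0.96 0.  ]
```

Emit:
{"fn": "arm_command", "kwargs": {
  "dr": [
    [0,0,0],
    [0,0,0],
    [0,0,0],
    [0,0,0],
    [0,0,0],
    [0,0,0],
    [0,0,0],
    [0,0,0],
    [0,0,0]
  ],
  "dp": [
    [0.003,0.004,0.1],
    [0,0,0.17],
    [0,0,0.17],
    [0,0,0.17],
    [0,0,0.13],
    [0,0,0.1],
    [0,0,0.06],
    [0,0,0.05],
    [0,0,0]
  ],
  "hand": [1,1,1,1,1,1,1,1,1]
}}

```text
t: 2.37
position: [0.4766, 0.2488, -0.0015]
orientation: [-0.439, -3.107, 0.002]
contact_force: [0.2, 0.2, -0.3]
gripper_width: 0.0852
```

Run:
```python
from h import *
go(.478,.248,-.0015); snap("wrist","w2")
```

```text
t 2.37 pos [ 0.4766  0.2488 -0.0015] F [ 0.24  0.2  -0.31] w 0.0852 units [-0.008 -0.002  0.   ] tilt z [-4.e-03 -8.e-04 -1.e+00] y [ 0.277  0.961 -0.002]
```

View pics/w2.png

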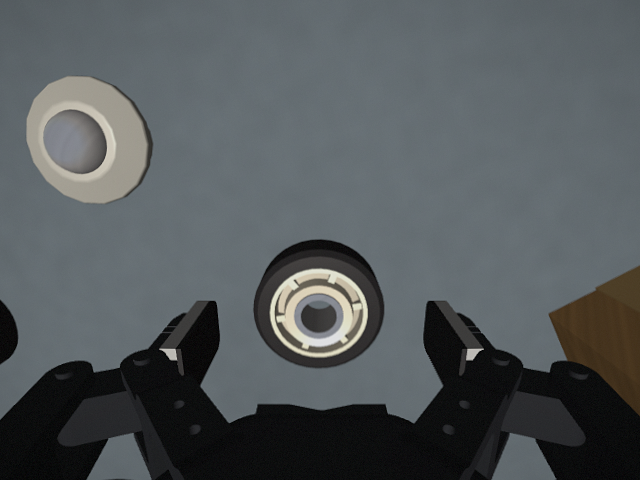

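The wheel sits centred between the pads (hub at (319,315), pads at columns 217 and 425). I'll check its fore-aft position against the pads.

Run:
```python
from h import *
cal=K("wrist"); s=ctrl.state(); R=Ro.from_rotvec(s["orientation"]).as_matrix();p=s["position"]
T=cal[2]; print("cam in tool",R.T@(T[:3,3]-p), )
for dx in(-.011,0,.011):
  for zz in(-.013,-.032):
    print(dx,zz,proj(cal,[p+R@np.array([dx,.0425,zz]),p+R@np.array([dx,0,zz])]).round(0).tolist())
print(plane(cal,[(319.5,315),(320,268)],.026))
```

```text
cam in tool [ 0.07168576  0.00047081 -0.16848865]
-0.011 -0.013 [[407.0, 316.0], [321.0, 316.0]]
-0.011 -0.032 [[416.0, 337.0], [321.0, 337.0]]
0 -0.013 [[408.0, 296.0], [321.0, 296.0]]
0 -0.032 [[418.0, 314.0], [321.0, 314.0]]
0.011 -0.013 [[410.0, 275.0], [321.0, 275.0]]
0.011 -0.032 [[421.0, 291.0], [321.0, 291.0]]
[[0.48074553 0.24740835 0.026     ]
 [0.4591362  0.25392738 0.026     ]]
```

Emit:
{"fn": "arm_command", "kwargs": {
  "dr": [
    [0,0,0],
    [0,0,0],
    [0,0,0],
    [0,0,0],
    [0,0,0],
    [0,0,0],
    [0,0,0],
    [0,0,0],
    [0,0,0]
  ],
  "dp": [
    [-0.012,0,0],
    [0,0,0],
    [0,0,0],
    [0,0,0],
    [0,0,0],
    [0,0,0],
    [0,0,0],
    [0,0,0],
    [0,0,0]
  ],
  "hand": [1,1,0.75,0.6,0.5,0.5,0.5,0.5,0.5],
  "force": 60
}}

```text
t: 3.17
position: [0.4811, 0.2469, 0.0004]
orientation: [-0.444, -3.11, 0.0]
contact_force: [0.5, -0.8, -0.7]
gripper_width: 0.0424
```

Run:
```python
from h import *
go(.478,.248,.1); snap("wrist","w3")
```

```text
t 3.17 pos [4.811e-01 2.469e-01 4.000e-04] F [ 0.51 -0.78 -0.74] w 0.0424 units [ 0.017  0.001 -0.498] tilt z [-1.e-04 -1.e-04 -1.e+00] y [ 0.28  0.96 -0.  ]
```

View pics/w3.png

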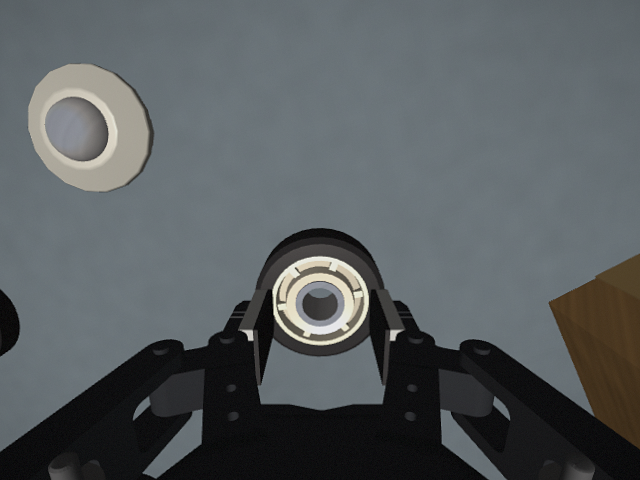

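The opening reads 42 mm, not 60 mm, so the fingers may have closed above the wheel or passed it. I'll check from the fixed cameras.

Run:
```python
from h import *
a=snap("side","s3")[:,:,::-1];b=snap("scene","c3")[:,:,::-1]
w=cv2.imread("pics/w3.png")
cv2.imwrite("pics/G.png",np.hstack([cv2.resize(a[140:230,255:345],(400,400),interpolation=2),cv2.resize(b[230:330,380:480],(400,400),interpolation=2)]))
cv2.imwrite("pics/G2.png",cv2.resize(w[220:400,200:440],None,fx=3.2,fy=3.2,interpolation=2))
```

```text
(no output)
```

View pics/G.png

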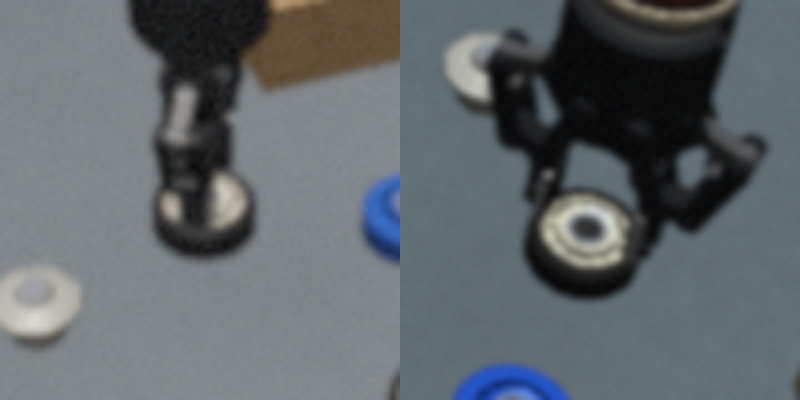

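View pics/G2.png

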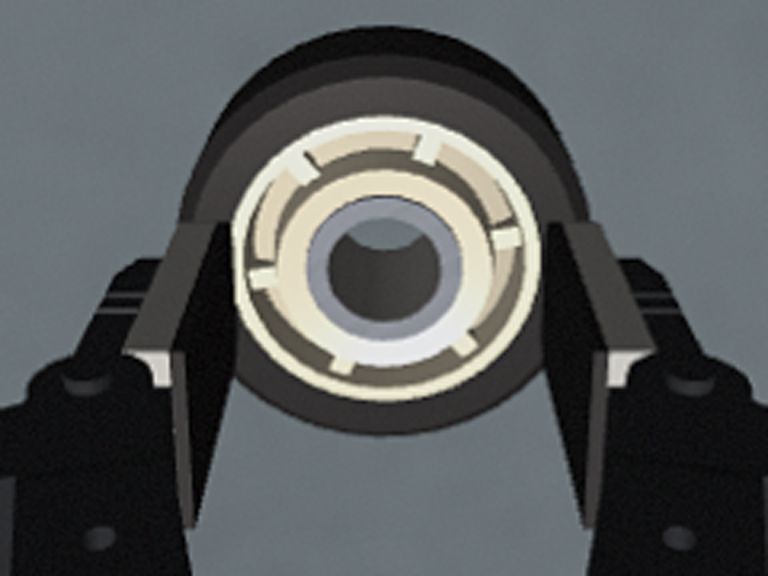

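Run:
```python
from h import *
s=ctrl.state(); R=Ro.from_rotvec(s["orientation"]).as_matrix();p=s["position"]
ims={n:cv2.imread("pics/%s.png"%f) for n,f in(("side","s3"),("scene","c3"),("wrist","w3"))}
out=[]
for n,(x0,y0,w,h) in(("side",(265,150,70,70)),("scene",(395,240,70,70)),("wrist",(210,230,220,220))):
    cal=K(n); k=8 if w==70 else 2.55
    im=cv2.resize(ims[n][y0:y0+h,x0:x0+w],None,fx=k,fy=k,interpolation=2)
    for zz,col in((0,(0,0,255)),(-.015,(0,255,255)),(-.03,(0,255,0)),(-.045,(255,0,255))):
        for sy in(-1,1):
            q=(proj(cal,[p+R@np.array([dx,sy*.0212,zz]) for dx in(-.011,.011)])-[x0,y0]+.5)*k
            cv2.line(im,tuple(map(int,q[0])),tuple(map(int,q[1])),col,2)
    cv2.imwrite("pics/T_%s.png"%n,im)
```

```text
(no output)
```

View pics/T_side.png

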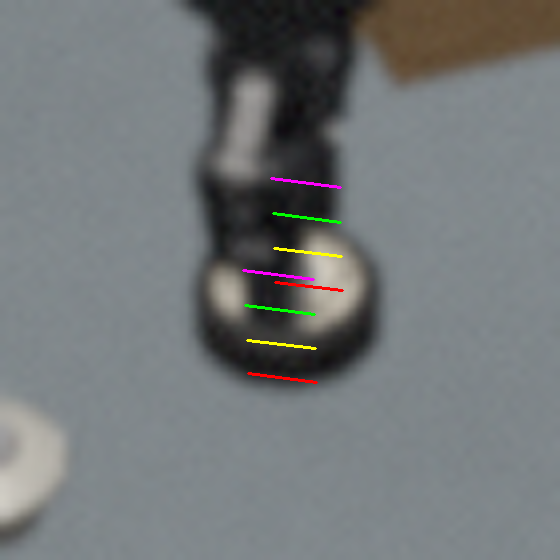

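View pics/T_scene.png

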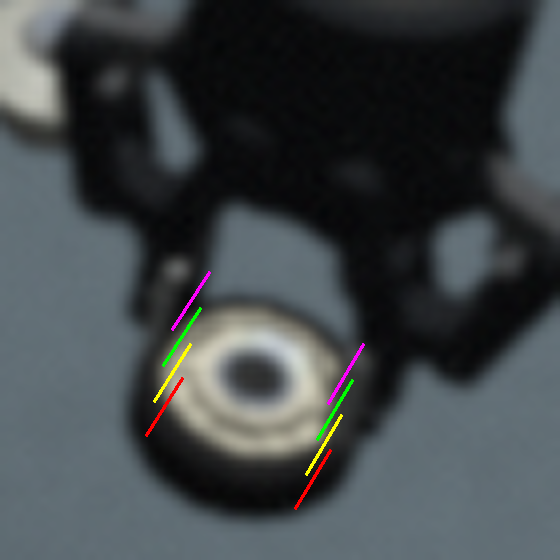

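View pics/T_wrist.png

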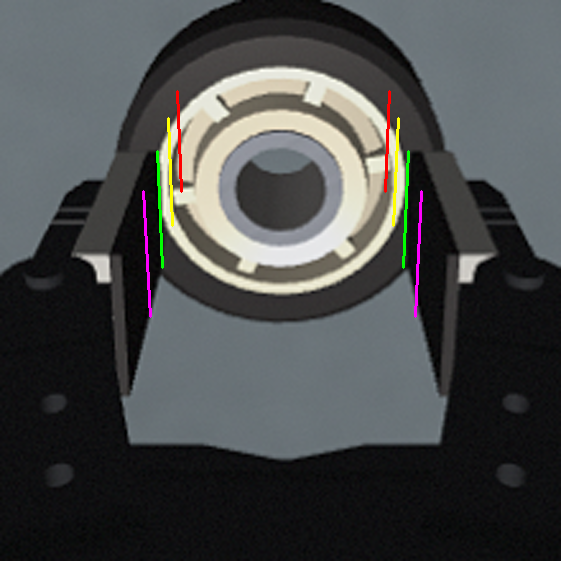

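The overlays in all three views agree: the finger tips are about 30 mm behind the stated TCP at this opening, so they closed just above the wheel's top face without touching it. The wheel hasn't moved. I'll reopen and go lower in steps, watching the force.

Emit:
{"fn": "arm_command", "kwargs": {
  "dr": [
    [0,0,0],
    [0,0,0],
    [0,0,0],
    [0,0,0],
    [0,0,0],
    [0,0,0],
    [0,0,0],
    [0,0,0],
    [0,0,0]
  ],
  "dp": [
    [0,0,0],
    [0,0,0],
    [0,0,0],
    [0,0,0],
    [0,0,0.025],
    [0,0,0.025],
    [0,0,0.025],
    [0,0,0],
    [0,0,0]
  ],
  "hand": [1,1,1,1,1,1,1,1,1]
}}

```text
t: 4.07
position: [0.4808, 0.2467, -0.0152]
orientation: [-0.444, -3.109, 0.001]
contact_force: [0.3, 0.1, -0.3]
gripper_width: 0.0852
```

```bash
cat >> h.py <<'E'
def tips(n,f,half,zs,box,k):
    s=ctrl.state(); R=Ro.from_rotvec(s["orientation"]).as_matrix();p=s["position"];cal=K(n);x0,y0,w,h=box
    im=snap(n,f)[:,:,::-1]; im=cv2.resize(im[y0:y0+h,x0:x0+w],None,fx=k,fy=k,interpolation=2)
    for zz,col in zip(zs,((0,0,255),(0,255,255),(0,255,0),(255,0,255))):
        for sy in(-1,1):
            q=(proj(cal,[p+R@np.array([dx,sy*half,zz]) for dx in(-.011,.011)])-[x0,y0]+.5)*k
            cv2.line(im,tuple(map(int,q[0])),tuple(map(int,q[1])),col,1)
    cv2.imwrite("pics/%s_t.png"%f,im)
E
python3 - <<'E'
from h import *
go(.478,.248,-.028)
tips("wrist","w4",.0425,(0,-.015,-.03,-.045),(150,200,340,250),2.2)
tips("side","s4",.0425,(0,-.015,-.03,-.045),(260,140,80,80),7)
E
```

```text
t 4.07 pos [ 0.4808  0.2467 -0.0152] F [ 0.31  0.07 -0.27] w 0.0852 units [0.015 0.002 0.064] tilt z [-1.2e-03 -7.0e-04 -1.0e+00] y [ 0.28   0.96  -0.001]
```

View pics/w4_t.png

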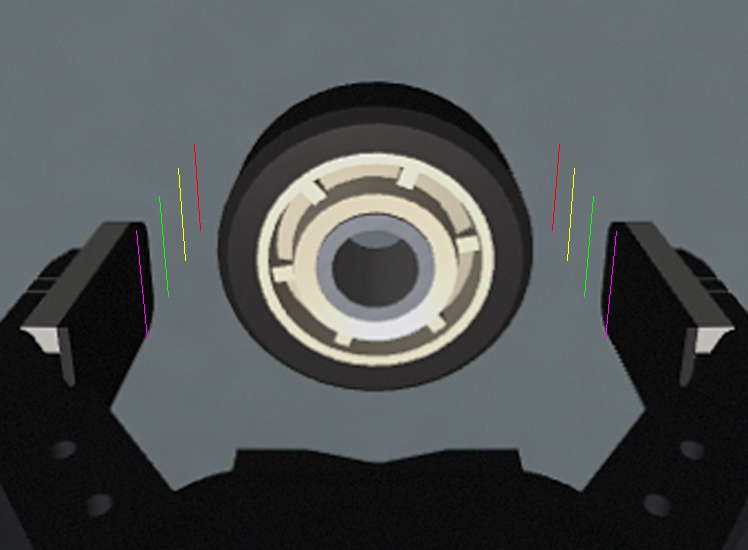

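View pics/s4_t.png

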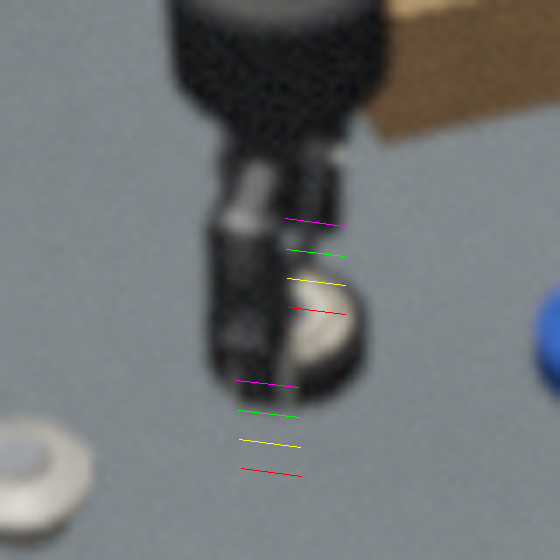

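Tip level is now near z = 26 mm, about 41 mm behind the TCP when fully open. Going down 13 mm more, then closing in stages.

Emit:
{"fn": "arm_command", "kwargs": {
  "dr": [
    [0,0,0],
    [0,0,0],
    [0,0,0],
    [0,0,0],
    [0,0,0]
  ],
  "dp": [
    [0,0,0.02],
    [0,0,0.022],
    [0,0,0.022],
    [0,0,0],
    [0,0,0]
  ],
  "hand": [1,1,1,1,1]
}}

```text
t: 4.58
position: [0.4808, 0.2467, -0.0279]
orientation: [-0.444, -3.109, 0.001]
contact_force: [-0.3, -0.5, -0.2]
gripper_width: 0.0854
```

Emit:
{"fn": "arm_command", "kwargs": {
  "dr": [
    [0,0,0],
    [0,0,0],
    [0,0,0],
    [0,0,0],
    [0,0,0],
    [0,0,0]
  ],
  "dp": [
    [0,0,0],
    [0,0,0],
    [0,0,0],
    [0,0,0],
    [0,0,0],
    [0,0,0]
  ],
  "hand": [0.9,0.84,0.8,0.77,0.77,0.77],
  "force": 30
}}

```text
t: 5.08
position: [0.4812, 0.247, -0.0273]
orientation: [0.444, 3.11, 0.0]
contact_force: [-1.1, -0.2, -0.9]
gripper_width: 0.0657
```

Run:
```python
from h import *
go(.478,.248,-.028)
tips("wrist","w5",.0325,(0,-.015,-.03,-.045),(150,200,340,250),2.2)
tips("side","s5",.0325,(0,-.015,-.03,-.045),(260,140,80,80),7)
```

```text
t 5.08 pos [ 0.4812  0.247  -0.0273] F [-1.14 -0.18 -0.93] w 0.0657 units [0.017 0.    0.004] tilt z [ 1.e-04  1.e-04 -1.e+00] y [0.28 0.96 0.  ]
```

View pics/w5_t.png

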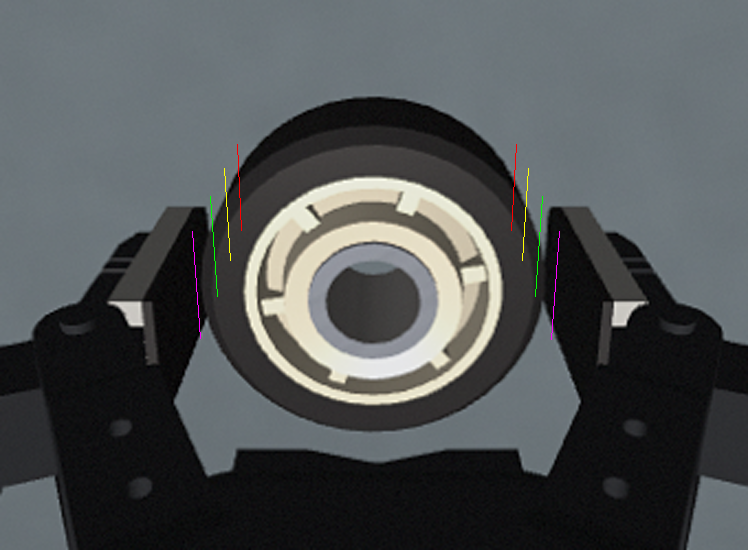

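View pics/s5_t.png

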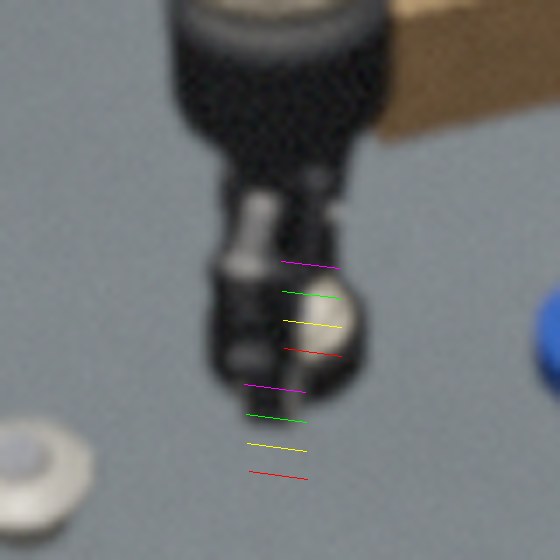

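Tips are about 6 mm above the bench, straddling the tread with the hub centred (373,300 in the crop). Now closing to grip.

Emit:
{"fn": "arm_command", "kwargs": {
  "dr": [
    [0,0,0],
    [0,0,0],
    [0,0,0],
    [0,0,0],
    [0,0,0]
  ],
  "dp": [
    [0,0,0],
    [0,0,0],
    [0,0,0],
    [0,0,0],
    [0,0,0]
  ],
  "hand": [0.7,0.6,0.5,0.5,0.5],
  "force": 60
}}

```text
t: 5.6
position: [0.4812, 0.2469, -0.0269]
orientation: [0.444, 3.11, -0.0]
contact_force: [-1.5, -1.7, 4.9]
gripper_width: 0.0586
```

Emit:
{"fn": "arm_command", "kwargs": {
  "dr": [
    [0,0,0],
    [0,0,0],
    [0,0,0],
    [0,0,0],
    [0,0,0],
    [0,0,0],
    [0,0,0],
    [0,0,0],
    [0,0,0],
    [0,0,0]
  ],
  "dp": [
    [0,0,-0.03],
    [0,0,-0.06],
    [0,0,-0.1],
    [0,0,-0.15],
    [0,0,-0.15],
    [0,0,-0.15],
    [0,0,-0.15],
    [0,0,-0.15],
    [0,0,-0.08],
    [0,0,0]
  ],
  "hand": [0.5,0.5,0.5,0.5,0.5,0.5,0.5,0.5,0.5,0.5]
}}

```text
t: 6.43
position: [0.4837, 0.2482, 0.1816]
orientation: [0.443, 3.102, 0.009]
contact_force: [0.4, 0.1, -0.6]
gripper_width: 0.0588
```

Run:
```python
from h import *
go(.53,-.222,.2)
tips("wrist","w6",.03,(0,-.015,-.03,-.045),(150,200,340,250),2.2)
snap("side","s6")
```

```text
t 6.43 pos [0.4837 0.2482 0.1816] F [ 0.4   0.13 -0.64] w 0.0588 units [-0.882 -2.191 -0.101] tilt z [ 0.0087  0.0048 -1.    ] y [0.28  0.96  0.007]
```

View pics/w6_t.png

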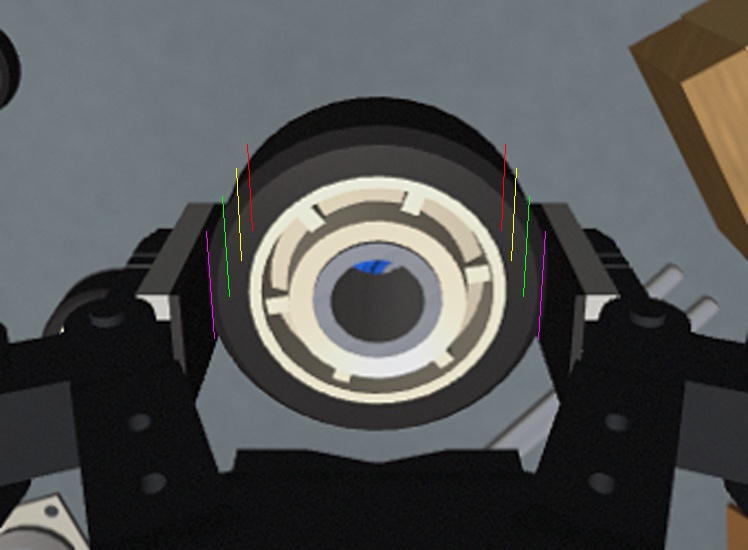

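View pics/s6.png

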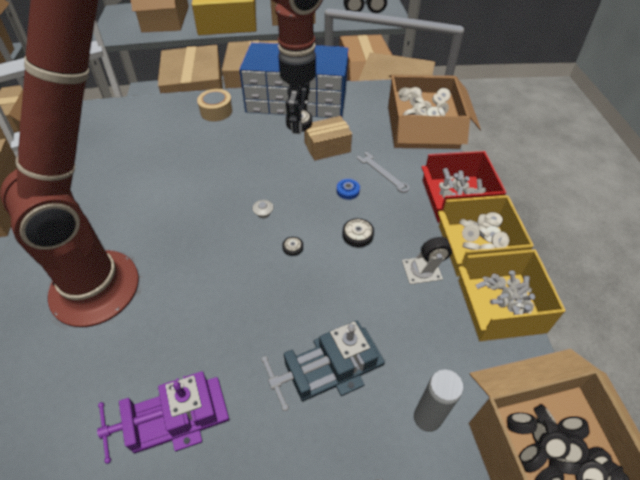

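The wheel is gripped (58.7 mm) and lifted, with its lower face about 27 mm above the TCP. I'll carry it to a viewing spot where the wrist camera sees the axle beside the held wheel.

Run:
```python
from h import *
u=go(.597,-.242,.19); print(u/15)
```

```text
t 6.53 pos [0.481  0.2468 0.1772] F [-0.62  0.53 -0.85] w 0.0586 units [-1.241 -2.184 -0.065] tilt z [ 8.e-04  5.e-04 -1.e+00] y [0.28  0.96  0.001]
[-0.0827505  -0.14560255 -0.00430077]
```

Emit:
{"fn": "arm_command", "kwargs": {
  "dr": [
    [0,0,0],
    [0,0,0],
    [0,0,0],
    [0,0,0],
    [0,0,0],
    [0,0,0],
    [0,0,0],
    [0,0,0],
    [0,0,0],
    [0,0,0]
  ],
  "dp": [
    [-0.03,-0.05,0],
    [-0.06,-0.1,0],
    [-0.08,-0.14,-0.01],
    [-0.08,-0.14,-0.01],
    [-0.08,-0.14,-0.01],
    [-0.08,-0.14,-0.01],
    [-0.08,-0.14,-0.01],
    [-0.08,-0.14,-0.01],
    [-0.08,-0.14,0],
    [-0.08,-0.14,0]
  ],
  "hand": [0.5,0.5,0.5,0.5,0.5,0.5,0.5,0.5,0.5,0.5]
}}

```text
t: 7.37
position: [0.5489, -0.0405, 0.1869]
orientation: [-0.445, -3.106, 0.002]
contact_force: [0.4, 0.6, -1.1]
gripper_width: 0.0586
```

Emit:
{"fn": "arm_command", "kwargs": {
  "dr": [
    [0,0,0],
    [0,0,0],
    [0,0,0],
    [0,0,0],
    [0,0,0],
    [0,0,0],
    [0,0,0],
    [0,0,0],
    [0,0,0],
    [0,0,0]
  ],
  "dp": [
    [-0.08,-0.14,0],
    [-0.08,-0.14,0],
    [-0.08,-0.14,0],
    [-0.08,-0.14,0],
    [-0.08,-0.14,0],
    [-0.07,-0.12,0],
    [-0.041,-0.094,0],
    [0,0,0],
    [0,0,0],
    [0,0,0]
  ],
  "hand": [0.5,0.5,0.5,0.5,0.5,0.5,0.5,0.5,0.5,0.5]
}}

```text
t: 8.2
position: [0.5961, -0.2411, 0.1869]
orientation: [-0.444, -3.107, -0.003]
contact_force: [-0.3, 0.6, -1.2]
gripper_width: 0.0588
```

Run:
```python
from h import *
go(.597,-.242,.19);snap("wrist","w7");go(.597,-.242,.19);print(proj(K("wrist"),[[.53,-.222,.132],[.53,-.222,.088]]))
```

```text
t 8.2 pos [ 0.5961 -0.2411  0.1869] F [-0.3   0.64 -1.19] w 0.0588 units [-0.006 -0.003 -0.015] tilt z [-0.0032  0.0022 -1.    ] y [0.28  0.96  0.001]
t 8.25 pos [ 0.5965 -0.2402  0.1873] F [-0.48  0.66 -1.79] w 0.0584 units [-0.005 -0.008 -0.013] tilt z [-0.0024  0.0022 -1.    ] y [0.278 0.96  0.001]
[[319.06716489 146.95605906]
 [319.39424369 146.35181977]]
```

View pics/w7.png

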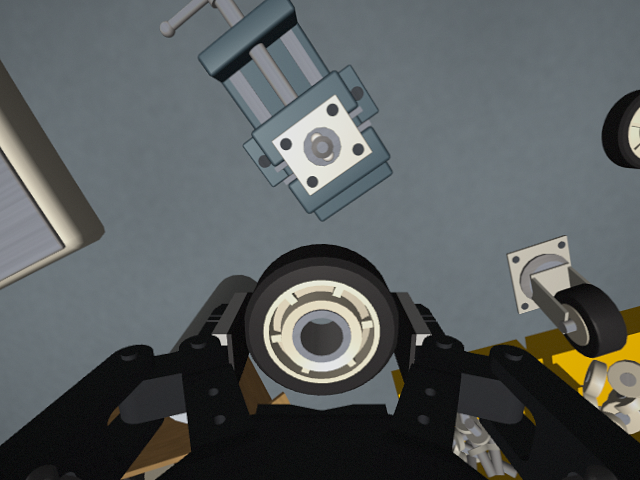

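The view looks straight down the axle, with tip and collar concentric at (322,147), and the held hub is at (322,330). I'll measure both with the same camera.

Run:
```python
from h import *
im=cv2.imread("pics/w7.png")
cv2.imwrite("pics/H.png",np.hstack([cv2.resize(im[110:185,285:360],(400,400),interpolation=2),cv2.resize(im[270:390,262:382],(400,400),interpolation=2)]))
def ring(x,y,r0,r1,n=72):
    g=cv2.GaussianBlur(cv2.cvtColor(im,6),(3,3),0).astype(np.float32); pts=[]
    for a in np.linspace(0,2*np.pi,n,False):
        rr=np.arange(r0,r1,.25);v=cv2.remap(g,(x+rr*np.cos(a)).astype(np.float32)[None],(y+rr*np.sin(a)).astype(np.float32)[None],1)[0]
        i=np.argmax(np.abs(np.gradient(v)));pts.append((x+rr[i]*np.cos(a),y+rr[i]*np.sin(a)))
    return cv2.fitEllipseDirect(np.array(pts,np.float32)) 
print("collar",ring(322,147,13,23));print("axle",ring(322,147,6,13))
# pale mask of hub rim
p=im[270:395,255:392].astype(int);m=((p[:,:,2]>150)&(p[:,:,2]>=p[:,:,0]-5)).astype(np.uint8)
c,_=cv2.findContours(m,0,1);c=np.vstack([k for k in c if cv2.contourArea(k)>20]).reshape(-1,2)+[255,270]
h=cv2.convexHull(c.astype(np.float32)).reshape(-1,2)
print("rim",cv2.fitEllipse(h));
```

```text
collar ((321.7867431640625, 146.13304138183594), (37.58028793334961, 38.915184020996094), 0.018714364618062973)
axle ((321.8230285644531, 146.5090789794922), (18.57545280456543, 21.030609130859375), 135.3708038330078)
rim ((321.2442321777344, 331.23138427734375), (102.58780670166016, 116.31669616699219), 89.64094543457031)
```

View pics/H.png

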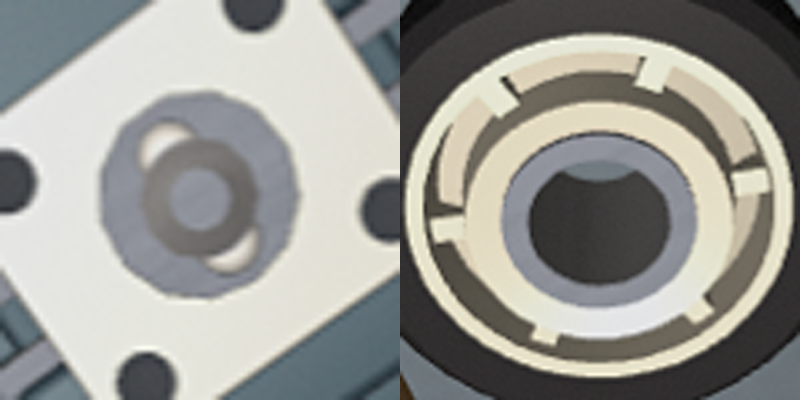

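Run:
```python
from h import *
im=cv2.imread("pics/w7.png")
# sleeve (bluish grey) outer ellipse around bore in the hub
p=im[295:375,280:362].astype(int); m=((p[:,:,0]-p[:,:,2]>2)&(p.min(2)>95)&(p.max(2)<185)).astype(np.uint8)
c,_=cv2.findContours(m,0,1);c=max(c,key=lambda k:cv2.contourArea(cv2.convexHull(k))).reshape(-1,2)+[280,295]
e=cv2.fitEllipse(cv2.convexHull(c.astype(np.float32)));print("sleeve",e)
ps=[];Rs=[];cs=[]
for i in range(1):
    s=ctrl.state();cal=K("wrist");ps.append(s["position"])
R=Ro.from_rotvec(s["orientation"]).as_matrix();p0=s["position"];T=cal[2]
for zz in(-.0515,-.0535,-.0555):
    P=plane(cal,[e[0]],p0[2]-zz);print("wheel in tool",zz,((P-p0)@R).round(4))
for z in(.09,.11,.13):
    P=plane(cal,[(321.8,146.4)],z);print("axle",P.round(4),((P-p0)@R).round(4))
print(proj(K("side"),P),proj(K("scene"),P));
```

```text
sleeve ((321.1578674316406, 335.9633483886719), (51.61821746826172, 58.26957321166992), 90.9493408203125)
wheel in tool -0.0515 [[ 0.0011  0.0003 -0.0515]]
wheel in tool -0.0535 [[ 0.0023  0.0003 -0.0535]]
wheel in tool -0.0555 [[ 0.0035  0.0003 -0.0555]]
axle [[ 0.5305 -0.2203  0.09  ]] [[0.0687 0.0006 0.0975]]
axle [[ 0.5303 -0.2203  0.11  ]] [[0.0689 0.0006 0.0775]]
axle [[ 0.5302 -0.2203  0.13  ]] [[0.0691 0.0006 0.0575]]
[[350.63076553 326.06805472]] [[197.98800783 220.26243733]]
```

The hub is at +2.3 mm in tool x and the axle at +69 mm. I'll shift by 0.334 units, then lower the wheel to about 15 mm above the tip.

Emit:
{"fn": "arm_command", "kwargs": {
  "dr": [
    [0,0,0],
    [0,0,0],
    [0,0,0],
    [0,0,0],
    [0,0,0],
    [0,0,0],
    [0,0,0],
    [0,0,0],
    [0,0,0],
    [0,0,0]
  ],
  "dp": [
    [0.06,0,0],
    [0.12,0,0],
    [0.1,0.001,0],
    [0.054,0,0],
    [0,0,0.08],
    [0,0,0.1],
    [0,0,0.08],
    [0,0,0.05],
    [0,0,0],
    [0,0,0]
  ],
  "hand": [0.5,0.5,0.5,0.5,0.5,0.5,0.5,0.5,0.5,0.5]
}}

```text
t: 9.08
position: [0.5332, -0.2221, 0.1265]
orientation: [-0.442, -3.11, -0.001]
contact_force: [0.3, 1.0, -2.3]
gripper_width: 0.0586
```

Run:
```python
from h import *
go(.53,-.222,.12);a=snap("side","s8")[:,:,::-1];b=snap("scene","c8")[:,:,::-1];w=snap("wrist","w8")[:,:,::-1];go(.53,-.222,.12)
cv2.imwrite("pics/I.png",np.hstack([cv2.resize(a[290:370,310:390],(400,400),interpolation=2),cv2.resize(b[180:260,160:240],(400,400),interpolation=2)]))
cv2.imwrite("pics/I2.png",w[200:440,160:480].repeat(2,0).repeat(2,1))
```

```text
t 9.08 pos [ 0.5332 -0.2221  0.1265] F [ 0.32  1.03 -2.25] w 0.0586 units [ 0.015 -0.004  0.032] tilt z [-7.e-04  6.e-04 -1.e+00] y [0.279 0.96  0.   ]
t 9.23 pos [ 0.534  -0.2231  0.1278] F [ 0.26  0.33 -1.05] w 0.0587 units [ 0.021 -0.     0.039] tilt z [ 2.2e-03 -8.0e-04 -1.0e+00] y [ 0.28  0.96 -0.  ]
```

View pics/I.png

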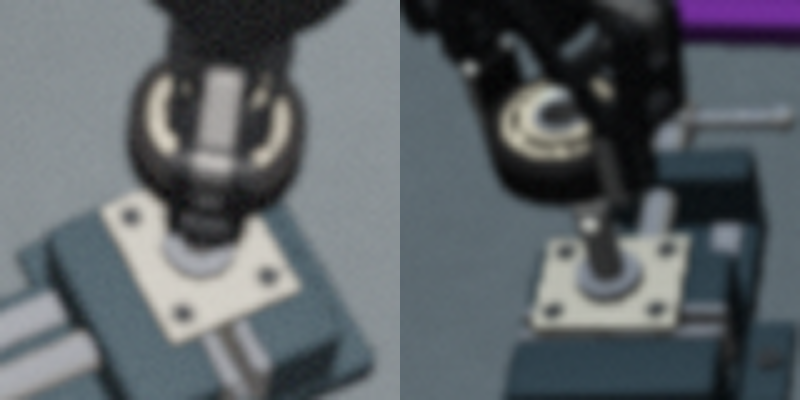

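View pics/I2.png

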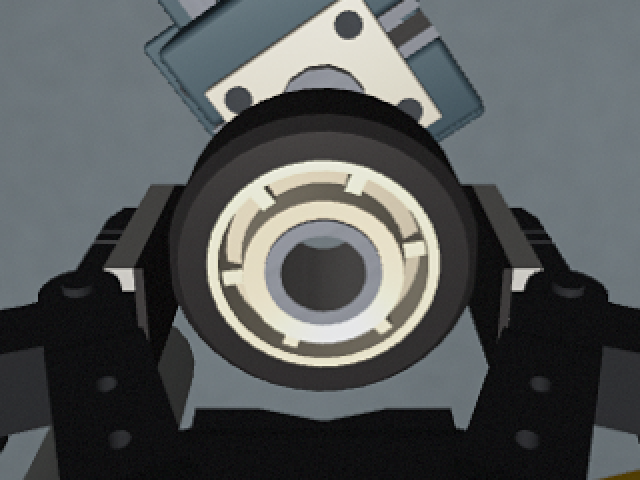

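Run:
```python
from h import *
cs,cd=K("scene"),K("side")
for xy in((.5297,-.2217),(.5303,-.2203)):
    X=[[*xy,z] for z in(.088,.132,.18)]
    print(xy,"scene",proj(cs,X).round(2).tolist(),"side",proj(cd,X).round(2).tolist())
b=cv2.imread("pics/c8.png")
cv2.imwrite("pics/J.png",cv2.resize(b[185:245,170:230],(600,600),interpolation=2))
a=cv2.imread("pics/s8.png")
cv2.imwrite("pics/J2.png",cv2.resize(a[295:350,325:380],(600,600),interpolation=2))
```

```text
(0.5297, -0.2217) scene [[201.44, 234.44], [197.26, 219.24], [192.36, 201.39]] side [[349.14, 338.18], [350.55, 326.26], [352.23, 311.98]]
(0.5303, -0.2203) scene [[201.92, 234.79], [197.75, 219.59], [192.87, 201.74]] side [[349.35, 337.45], [350.77, 325.5], [352.47, 311.21]]
```

View pics/J.png

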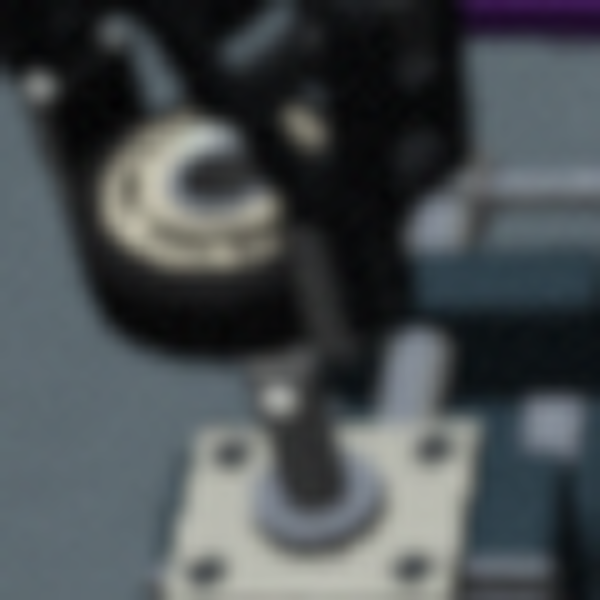

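View pics/J2.png

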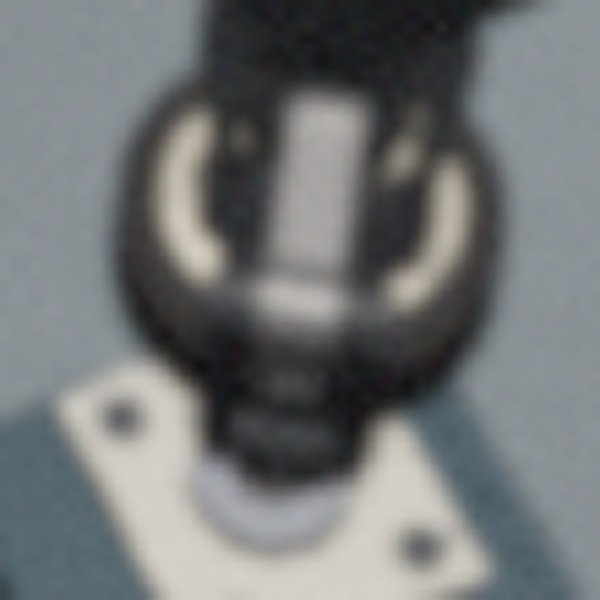

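Run:
```python
from h import *
s=ctrl.state();cal=K("wrist");R=Ro.from_rotvec(s["orientation"]).as_matrix();p=s["position"]
th=np.linspace(0,2*np.pi,73)
im=cv2.imread("pics/w8.png")
x0,y0,k=230,190,4;im=cv2.resize(im[y0:y0+150,x0:x0+190],None,fx=k,fy=k,interpolation=2)
for zc,col in((.084,(0,0,255)),(.088,(0,255,0)),(.092,(255,0,0))):
    q=proj(cal,[p+R@np.array([.0023+.014*np.cos(a),.0003+.014*np.sin(a),p[2]-zc]) for a in th]);print(zc,q.mean(0),q[:,1].min())
    cv2.polylines(im,[((q-[x0,y0]+.5)*k).astype(int)],True,col,1)
cv2.imwrite("pics/L.png",im)
cs,cd=K("scene"),K("side")
for xy in((.5297,-.2217),(.5303,-.2203)):
    for r,z in((.022,.176),(.03,.17)):
        C=[[xy[0]+r*np.cos(a),xy[1]+r*np.sin(a),z] for a in th]
        q=proj(cs,C);w=proj(cd,C);print(xy,r,"scene bbox",q.min(0).round(1),q.max(0).round(1),"side",w.min(0).round(1),w.max(0).round(1))
```

```text
0.084 [321.35174473 254.42792474] 233.69323653711618
0.088 [321.34759658 256.39581917] 235.33034535242032
0.092 [321.34330071 258.4336633 ] 237.02692880790448
(0.5297, -0.2217) 0.022 scene bbox [181.1 195.3] [204.4 210.8] side [338.7 301.7] [365.5 325.1]
(0.5297, -0.2217) 0.03 scene bbox [177.5 194.9] [209.1 216. ] side [333.7 299.6] [370.1 331.3]
(0.5303, -0.2203) 0.022 scene bbox [181.6 195.7] [204.9 211.2] side [338.9 301. ] [365.7 324.3]
(0.5303, -0.2203) 0.03 scene bbox [178.  195.2] [209.7 216.4] side [334.  298.8] [370.3 330.5]
```

View pics/L.png

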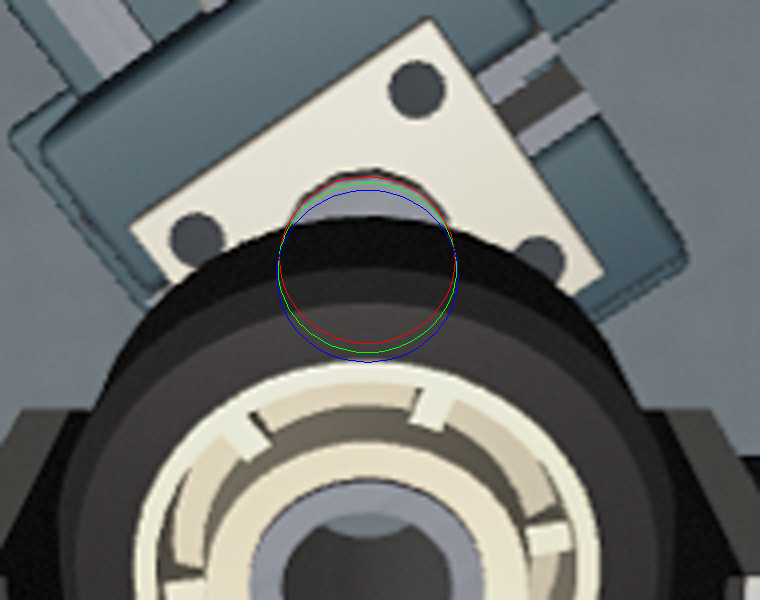

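The collar arc sits about 1.2 mm toward +y and 1 mm toward +x of the tool prediction, which agrees with the fixed cameras. I'll apply that correction and descend close to the tip.

Emit:
{"fn": "arm_command", "kwargs": {
  "dr": [
    [0,0,0],
    [0,0,0],
    [0,0,0],
    [0,0,0],
    [0,0,0],
    [0,0,0],
    [0,0,0]
  ],
  "dp": [
    [0.006,0.006,0.02],
    [0,0,0.03],
    [0,0,0.02],
    [0,0,0.015],
    [0,0,0],
    [0,0,0],
    [0,0,0]
  ],
  "hand": [0.5,0.5,0.5,0.5,0.5,0.5,0.5]
}}

```text
t: 9.82
position: [0.5324, -0.2216, 0.1096]
orientation: [0.444, 3.11, -0.0]
contact_force: [-0.9, 0.2, -0.9]
gripper_width: 0.0587
```

Run:
```python
from h import *
go(.53,-.222,.12);w=snap("wrist","w9")[:,:,::-1];go(.53,-.222,.12)
s=ctrl.state();cal=K("wrist");R=Ro.from_rotvec(s["orientation"]).as_matrix();p=s["position"]
th=np.linspace(0,2*np.pi,73)
x0,y0,k=230,190,4;im=cv2.resize(w[y0:y0+150,x0:x0+190],None,fx=k,fy=k,interpolation=2)
for zc,col in((.084,(0,0,255)),(.088,(0,255,0)),(.092,(255,0,0))):
    q=proj(cal,[p+R@np.array([.0023+.014*np.cos(a),.0003+.014*np.sin(a),p[2]-zc]) for a in th])
    cv2.polylines(im,[((q-[x0,y0]+.5)*k).astype(int)],True,col,1)
cv2.imwrite("pics/L9.png",im)
b=snap("scene","c9")[:,:,::-1]
cv2.imwrite("pics/J9.png",cv2.resize(b[185:245,170:230],(600,600),interpolation=2))
```

```text
t 9.82 pos [ 0.5324 -0.2216  0.1096] F [-0.93  0.22 -0.86] w 0.0587 units [ 0.011 -0.005 -0.052] tilt z [ 1.e-04 -2.e-04 -1.e+00] y [ 0.28  0.96 -0.  ]
t 9.87 pos [ 0.5324 -0.2216  0.1097] F [ 0.68 -0.2  -1.73] w 0.059 units [ 0.011 -0.005 -0.051] tilt z [ 3.e-04 -2.e-04 -1.e+00] y [ 0.28  0.96 -0.  ]
```

View pics/L9.png

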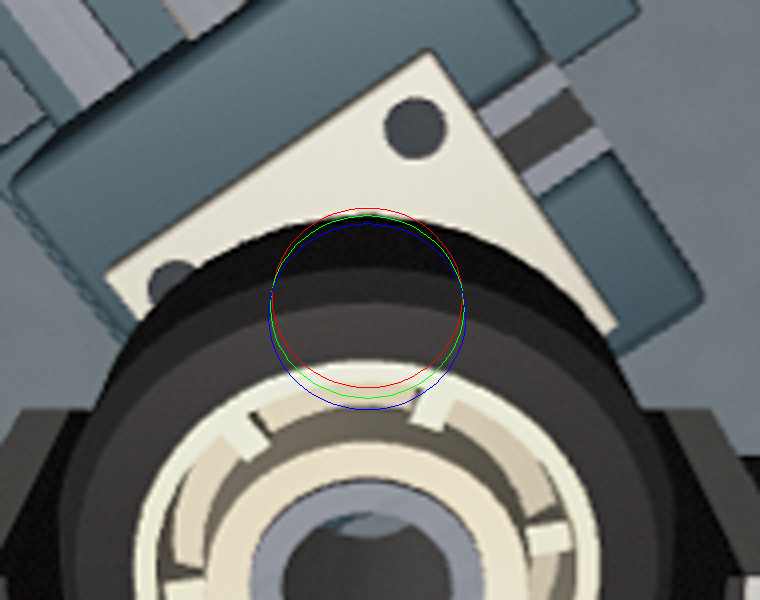

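View pics/J9.png

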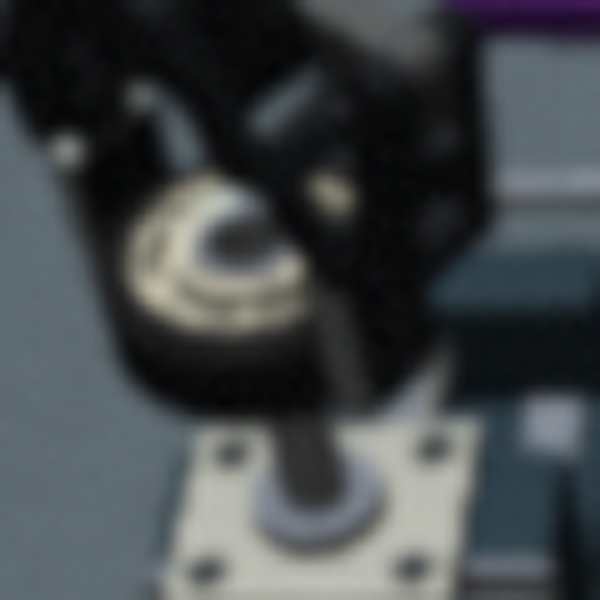

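I'll cross-check using the flange's visible corner, which can be measured in the tool frame in w7 (with the axle) and in w9.

Run:
```python
from h import *
s=ctrl.state();cal=K("wrist");R=Ro.from_rotvec(s["orientation"]).as_matrix();p=s["position"]
T=cal[2];Tc=np.eye(4);Tc[:3,:3]=R.T@T[:3,:3];Tc[:3,3]=R.T@(T[:3,3]-p); print(Tc.round(4).tolist())
np.save("Tc.npy",Tc); calT=(cal[0],cal[1],Tc)
def corner(f,box,holes=False):
    im=cv2.imread("pics/%s.png"%f);x0,y0,x1,y1=box;q=im[y0:y1,x0:x1].astype(int)
    m=((q.min(2)>150)).astype(np.uint8);c,_=cv2.findContours(m,0,1);c=max(c,key=cv2.contourArea);h=cv2.convexHull(c).reshape(-1,2)+[x0,y0]
    # edges adjoining the topmost vertex: fit lines to contour points
    c=c.reshape(-1,2)+[x0,y0];top=c[c[:,1].argmin()]
    L=[]
    for sgn in(-1,1):
        hp=h[(h[:,0]-top[0])*sgn>4]; far=hp[np.abs(hp[:,0]-top[0]).argmax()] if f=="w7" else None
        d=np.array([sgn*1.0,0]);
        # slope from hull
        far=hp[np.argmax(np.abs(hp-top).sum(1)*(hp[:,1]<top[1]+60))]
        n=np.array([-(far-top)[1],(far-top)[0]],float);n/=np.linalg.norm(n);L_=np.linalg.norm(far-top)
        dd=np.abs((c-top)@n);t=(c-top)@(far-top)/L_
        pts=c[(dd<2.)&(t>4)&(t<L_*.8)].astype(np.float32)
        vx,vy,ax,ay=cv2.fitLine(pts,cv2.DIST_HUBER,0,.01,.01).ravel();L.append(np.array([vy,-vx,vy*ax-vx*ay]))
    A=np.array(L);x=np.linalg.solve(A[:,:2],A[:,2]);print(f,"corner",x.round(2));return x
zT={"w7":.187,"w8":.1272,"w9":.1097}
c7=corner("w7",(262,80,390,205)); c8=corner("w8",(250,185,400,262)); c9=corner("w9",(245,190,400,262))
def tp(uv,f,z): return plane(calT,[uv],zT[f]-z)[0][:2]
a7=tp((321.8,146.4),"w7",.09)
k7=tp(c7,"w7",.082);print("offset corner->axle",(a7-k7).round(4))
for f,c in(("w8",c8),("w9",c9)): 
  for z in (.080,.082,.084):
    ax=tp(c,f,z)+a7-tp(c7,"w7",z);print(f,z,"axle in tool",ax.round(4),"wheel .0023 .0003")
```

```text
[[-0.0006, -0.9603, -0.279, 0.0717], [1.0, -0.0002, -0.0014, 0.0005], [0.0013, -0.279, 0.9603, -0.1685], [0.0, 0.0, 0.0, 1.0]]
w7 corner [334.56  94.4 ]
w8 corner [336.75 195.02]
w9 corner [336.64 203.3 ]
offset corner->axle [-0.0367 -0.0093]
w8 0.08 axle in tool [0.0032 0.0004] wheel .0023 .0003
w8 0.082 axle in tool [0.0037 0.0004] wheel .0023 .0003
w8 0.084 axle in tool [0.0043 0.0004] wheel .0023 .0003
w9 0.08 axle in tool [ 0.001  -0.0003] wheel .0023 .0003
w9 0.082 axle in tool [ 0.0016 -0.0004] wheel .0023 .0003
w9 0.084 axle in tool [ 0.0022 -0.0004] wheel .0023 .0003
```

The flange corner says the axle and wheel are aligned within about 0.8 mm. A tiny trim, then down in small steps watching the forces.

Emit:
{"fn": "arm_command", "kwargs": {
  "dr": [
    [0,0,0],
    [0,0,0],
    [0,0,0],
    [0,0,0],
    [0,0,0],
    [0,0,0]
  ],
  "dp": [
    [-0.001,-0.002,0.01],
    [0,0,0.008],
    [0,0,0.006],
    [0,0,0.006],
    [0,0,0],
    [0,0,0]
  ],
  "hand": [0.5,0.5,0.5,0.5,0.5,0.5]
}}

```text
t: 10.42
position: [0.5323, -0.2219, 0.1035]
orientation: [-0.444, -3.11, 0.0]
contact_force: [0.2, -0.4, 0.1]
gripper_width: 0.0585
```

Emit:
{"fn": "arm_command", "kwargs": {
  "dr": [
    [0,0,0],
    [0,0,0],
    [0,0,0],
    [0,0,0],
    [0,0,0],
    [0,0,0]
  ],
  "dp": [
    [0,0,0.006],
    [0,0,0.006],
    [0,0,0.006],
    [0,0,0.006],
    [0,0,0],
    [0,0,0]
  ],
  "hand": [0.5,0.5,0.5,0.5,0.5,0.5]
}}

```text
t: 10.92
position: [0.5323, -0.2219, 0.0987]
orientation: [-0.444, -3.11, -0.0]
contact_force: [0.7, 0.0, -2.4]
gripper_width: 0.0585
```

Emit:
{"fn": "arm_command", "kwargs": {
  "dr": [
    [0,0,0],
    [0,0,0],
    [0,0,0],
    [0,0,0]
  ],
  "dp": [
    [0,0,0.005],
    [0,0,0.005],
    [0,0,0],
    [0,0,0]
  ],
  "hand": [0.5,0.5,0.5,0.5]
}}

```text
t: 11.25
position: [0.532, -0.2222, 0.097]
orientation: [-0.445, -3.109, 0.001]
contact_force: [-1.3, -1.0, 1.3]
gripper_width: 0.0585
```

Emit:
{"fn": "arm_command", "kwargs": {
  "dr": [
    [0,0,0],
    [0,0,0],
    [0,0,0],
    [0,0,0]
  ],
  "dp": [
    [0,0,0.005],
    [0,0,0.005],
    [0,0,0],
    [0,0,0]
  ],
  "hand": [0.5,0.5,0.5,0.5]
}}

```text
t: 11.58
position: [0.5327, -0.2223, 0.0952]
orientation: [0.444, 3.109, -0.001]
contact_force: [-1.0, -0.9, 3.1]
gripper_width: 0.0588
```

Contact has begun (about 4 N). Before pushing I'll confirm that the axle is inside the bore.

Run:
```python
from h import *
go(.53,-.222,.06);b=snap("scene","c10")[:,:,::-1];w=snap("wrist","w10")[:,:,::-1]
cv2.imwrite("pics/M.png",np.hstack([cv2.resize(b[190:250,170:230],(400,400),interpolation=2),cv2.resize(w[270:390,262:382],(400,400),interpolation=2)]))
```

```text
t 11.58 pos [ 0.5327 -0.2223  0.0952] F [-1.01 -0.95  3.1 ] w 0.0588 units [ 0.013 -0.002  0.176] tilt z [ 9.e-04 -6.e-04 -1.e+00] y [ 0.28  0.96 -0.  ]
```

View pics/M.png

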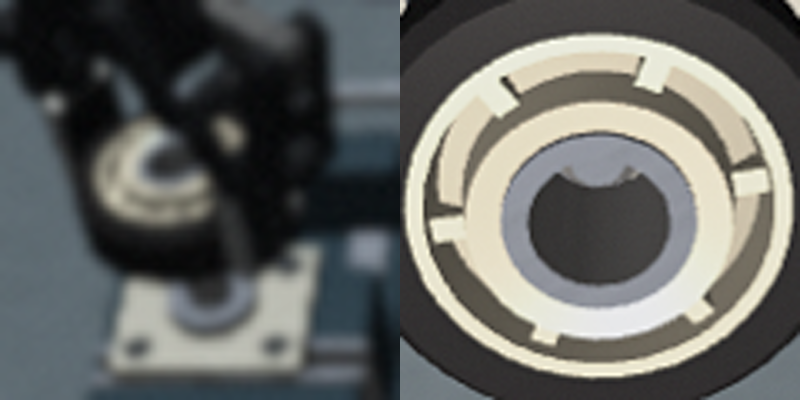

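The wrist view shows the axle tip centred inside the bore, at (598,175) in the crop with the bore at 598. The load should be the balls. I'll push on in sub-millimetre steps.

Emit:
{"fn": "arm_command", "kwargs": {
  "dr": [
    [0,0,0],
    [0,0,0],
    [0,0,0],
    [0,0,0]
  ],
  "dp": [
    [0,0,0.003],
    [0,0,0.003],
    [0,0,0],
    [0,0,0]
  ],
  "hand": [0.5,0.5,0.5,0.5]
}}

```text
t: 12.02
position: [0.5323, -0.2221, 0.0934]
orientation: [-0.444, -3.11, 0.0]
contact_force: [-1.2, -0.6, 0.7]
gripper_width: 0.0589
```

Emit:
{"fn": "arm_command", "kwargs": {
  "dr": [
    [0,0,0],
    [0,0,0],
    [0,0,0],
    [0,0,0]
  ],
  "dp": [
    [0,0,0.003],
    [0,0,0.003],
    [0,0,0],
    [0,0,0]
  ],
  "hand": [0.5,0.5,0.5,0.5]
}}

```text
t: 12.35
position: [0.5321, -0.2219, 0.0918]
orientation: [-0.444, -3.109, -0.0]
contact_force: [-0.3, -2.0, -1.5]
gripper_width: 0.0588
```

Emit:
{"fn": "arm_command", "kwargs": {
  "dr": [
    [0,0,0],
    [0,0,0],
    [0,0,0],
    [0,0,0]
  ],
  "dp": [
    [0,0,0.004],
    [0,0,0.004],
    [0,0,0],
    [0,0,0]
  ],
  "hand": [0.5,0.5,0.5,0.5]
}}

```text
t: 12.68
position: [0.5321, -0.2219, 0.0905]
orientation: [-0.444, -3.109, -0.0]
contact_force: [-0.5, 0.7, -1.3]
gripper_width: 0.0585
```

Emit:
{"fn": "arm_command", "kwargs": {
  "dr": [
    [0,0,0],
    [0,0,0],
    [0,0,0],
    [0,0,0]
  ],
  "dp": [
    [0,0,0.004],
    [0,0,0.004],
    [0,0,0],
    [0,0,0]
  ],
  "hand": [0.5,0.5,0.5,0.5]
}}

```text
t: 13.02
position: [0.5322, -0.2219, 0.089]
orientation: [-0.444, -3.11, 0.0]
contact_force: [-0.9, -0.5, 0.3]
gripper_width: 0.0588
```

Emit:
{"fn": "arm_command", "kwargs": {
  "dr": [
    [0,0,0],
    [0,0,0],
    [0,0,0],
    [0,0,0]
  ],
  "dp": [
    [0,0,0.003],
    [0,0,0.003],
    [0,0,0],
    [0,0,0]
  ],
  "hand": [0.5,0.5,0.5,0.5]
}}

```text
t: 13.35
position: [0.5323, -0.2219, 0.0879]
orientation: [-0.444, -3.11, 0.0]
contact_force: [-0.4, -0.2, -0.2]
gripper_width: 0.0589
```

Emit:
{"fn": "arm_command", "kwargs": {
  "dr": [
    [0,0,0],
    [0,0,0],
    [0,0,0],
    [0,0,0]
  ],
  "dp": [
    [0,0,0.003],
    [0,0,0.003],
    [0,0,0],
    [0,0,0]
  ],
  "hand": [0.5,0.5,0.5,0.5]
}}

```text
t: 13.68
position: [0.5322, -0.222, 0.0866]
orientation: [-0.444, -3.11, 0.0]
contact_force: [-0.1, -0.5, -0.8]
gripper_width: 0.0585
```

Emit:
{"fn": "arm_command", "kwargs": {
  "dr": [
    [0,0,0],
    [0,0,0],
    [0,0,0],
    [0,0,0]
  ],
  "dp": [
    [0,0,0.003],
    [0,0,0.003],
    [0,0,0],
    [0,0,0]
  ],
  "hand": [0.5,0.5,0.5,0.5]
}}

```text
t: 14.02
position: [0.5322, -0.222, 0.0854]
orientation: [-0.444, -3.11, 0.0]
contact_force: [-1.2, -0.3, -0.3]
gripper_width: 0.0585
```

Emit:
{"fn": "arm_command", "kwargs": {
  "dr": [
    [0,0,0],
    [0,0,0],
    [0,0,0],
    [0,0,0]
  ],
  "dp": [
    [0,0,0.003],
    [0,0,0.003],
    [0,0,0],
    [0,0,0]
  ],
  "hand": [0.5,0.5,0.5,0.5]
}}

```text
t: 14.35
position: [0.5323, -0.222, 0.0843]
orientation: [-0.444, -3.11, 0.0]
contact_force: [0.3, -1.1, -0.3]
gripper_width: 0.0586
```

Run:
```python
from h import *
go(.53,-.222,.06);b=snap("scene","c11")[:,:,::-1];w=snap("wrist","w11")[:,:,::-1]
cv2.imwrite("pics/M1.png",np.hstack([cv2.resize(b[190:250,170:230],(400,400),interpolation=2),cv2.resize(w[270:390,262:382],(400,400),interpolation=2)]))
```

```text
t 14.35 pos [ 0.5323 -0.222   0.0843] F [ 0.26 -1.11 -0.31] w 0.0586 units [ 0.011 -0.003  0.121] tilt z [-2.e-04 -0.e+00 -1.e+00] y [ 0.28  0.96 -0.  ]
```

View pics/M1.png

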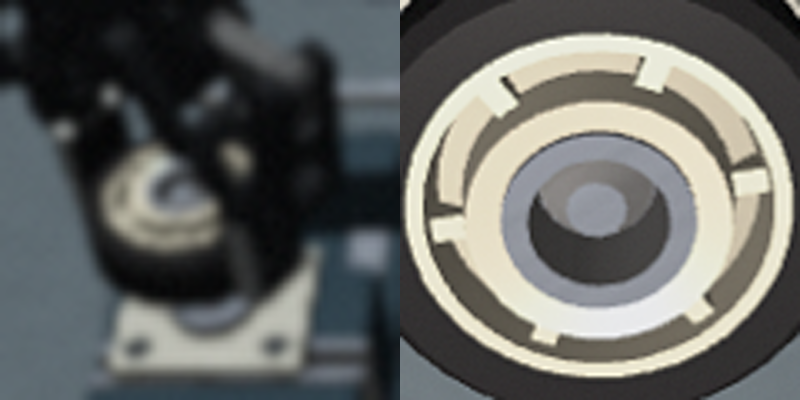

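The wheel is now over the axle: the tip disc is at (598,210), about 3.5 mm below the hub top, and the wheel hasn't slipped in the grip. So the balls were already pushed in around TCP z = 94 mm and the rest is drag. By this view the collar is near 90 mm, so home should be at TCP z of about 62 mm. Continuing down.

Emit:
{"fn": "arm_command", "kwargs": {
  "dr": [
    [0,0,0],
    [0,0,0],
    [0,0,0],
    [0,0,0],
    [0,0,0],
    [0,0,0]
  ],
  "dp": [
    [0,0,0.004],
    [0,0,0.005],
    [0,0,0.005],
    [0,0,0.005],
    [0,0,0.005],
    [0,0,0]
  ],
  "hand": [0.5,0.5,0.5,0.5,0.5,0.5]
}}

```text
t: 14.95
position: [0.5322, -0.222, 0.0791]
orientation: [-0.444, -3.11, 0.0]
contact_force: [0.2, -1.1, -2.2]
gripper_width: 0.0588
```

Emit:
{"fn": "arm_command", "kwargs": {
  "dr": [
    [0,0,0],
    [0,0,0],
    [0,0,0],
    [0,0,0],
    [0,0,0],
    [0,0,0]
  ],
  "dp": [
    [0,0,0.004],
    [0,0,0.005],
    [0,0,0.005],
    [0,0,0.005],
    [0,0,0.005],
    [0,0,0]
  ],
  "hand": [0.5,0.5,0.5,0.5,0.5,0.5]
}}

```text
t: 15.45
position: [0.5321, -0.222, 0.0744]
orientation: [-0.444, -3.11, 0.0]
contact_force: [-0.2, -0.4, -1.1]
gripper_width: 0.0585
```

Emit:
{"fn": "arm_command", "kwargs": {
  "dr": [
    [0,0,0],
    [0,0,0],
    [0,0,0],
    [0,0,0],
    [0,0,0],
    [0,0,0]
  ],
  "dp": [
    [0,0,0.004],
    [0,0,0.004],
    [0,0,0.004],
    [0,0,0.004],
    [0,0,0.004],
    [0,0,0]
  ],
  "hand": [0.5,0.5,0.5,0.5,0.5,0.5]
}}

```text
t: 15.95
position: [0.5321, -0.222, 0.0703]
orientation: [-0.444, -3.109, 0.0]
contact_force: [-0.4, -0.8, -3.0]
gripper_width: 0.0585
```

Run:
```python
from h import *
go(.53,-.222,.06);b=snap("scene","c12")[:,:,::-1];w=snap("wrist","w12")[:,:,::-1]
cv2.imwrite("pics/M2.png",np.hstack([cv2.resize(b[190:250,170:230],(400,400),interpolation=2),cv2.resize(w[270:390,262:382],(400,400),interpolation=2)]))
```

```text
t 15.95 pos [ 0.5321 -0.222   0.0703] F [-0.39 -0.79 -2.99] w 0.0585 units [ 0.01  -0.003  0.052] tilt z [-6.e-04 -1.e-04 -1.e+00] y [ 0.28  0.96 -0.  ]
```

View pics/M2.png

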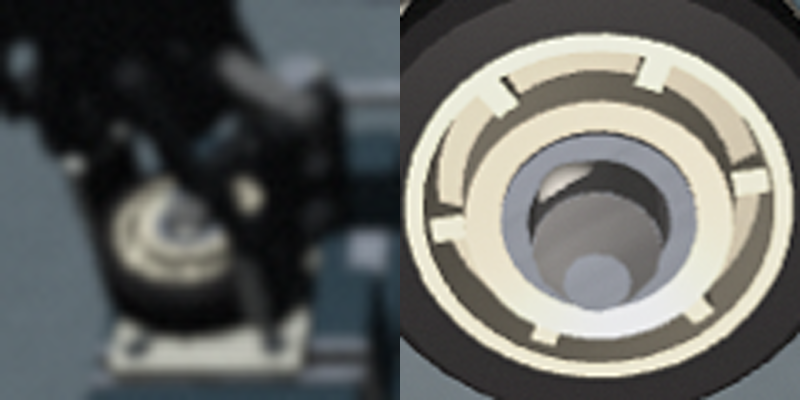

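The balls are now visible just inside the bore's upper mouth (565,182 in the crop), so the lower face is about 7 mm above the collar. Now fine steps to the click and home.

Emit:
{"fn": "arm_command", "kwargs": {
  "dr": [
    [0,0,0],
    [0,0,0],
    [0,0,0],
    [0,0,0],
    [0,0,0],
    [0,0,0]
  ],
  "dp": [
    [0,0,0.003],
    [0,0,0.003],
    [0,0,0.003],
    [0,0,0.003],
    [0,0,0.003],
    [0,0,0]
  ],
  "hand": [0.5,0.5,0.5,0.5,0.5,0.5]
}}

```text
t: 16.55
position: [0.5319, -0.2216, 0.0674]
orientation: [-0.444, -3.109, -0.001]
contact_force: [-0.6, 0.1, -3.1]
gripper_width: 0.0587
```

Emit:
{"fn": "arm_command", "kwargs": {
  "dr": [
    [0,0,0],
    [0,0,0],
    [0,0,0],
    [0,0,0]
  ],
  "dp": [
    [0,0,0.003],
    [0,0,0.003],
    [0,0,0.003],
    [0,0,0]
  ],
  "hand": [0.5,0.5,0.5,0.5]
}}

```text
t: 16.88
position: [0.5329, -0.2219, 0.0663]
orientation: [0.444, 3.109, -0.0]
contact_force: [-0.5, -0.4, -1.4]
gripper_width: 0.0589
```

Emit:
{"fn": "arm_command", "kwargs": {
  "dr": [
    [0,0,0],
    [0,0,0],
    [0,0,0]
  ],
  "dp": [
    [0,0,0.003],
    [0,0,0.002],
    [0,0,0]
  ],
  "hand": [0.5,0.5,0.5]
}}

```text
t: 17.13
position: [0.5328, -0.2219, 0.0651]
orientation: [0.444, 3.109, -0.0]
contact_force: [0.8, -0.4, -1.4]
gripper_width: 0.0592
```

Run:
```python
from h import *
go(.53,-.222,.06);b=snap("scene","c13")[:,:,::-1];w=snap("wrist","w13")[:,:,::-1]
cv2.imwrite("pics/M3.png",np.hstack([cv2.resize(b[190:250,170:230],(400,400),interpolation=2),cv2.resize(w[270:390,262:382],(400,400),interpolation=2)]))
```

```text
t 17.13 pos [ 0.5328 -0.2219  0.0651] F [ 0.79 -0.42 -1.45] w 0.0592 units [ 0.013 -0.004  0.026] tilt z [ 8.e-04 -2.e-04 -1.e+00] y [0.28 0.96 0.  ]
```

View pics/M3.png

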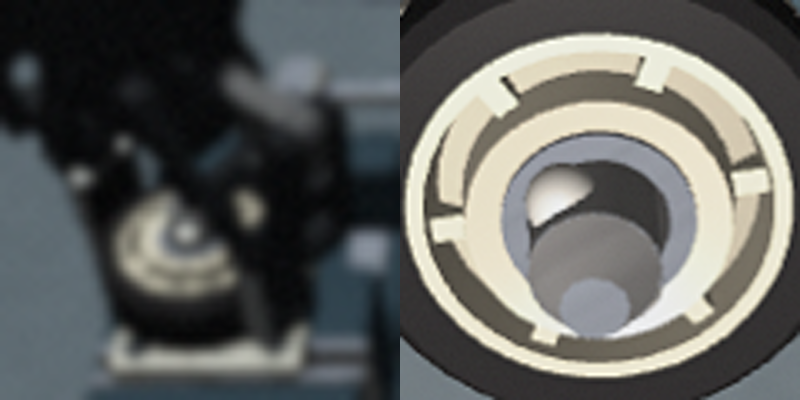

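The ball now shows over the hub's upper face at (560,195). I'll seat the wheel on the collar gently.

Emit:
{"fn": "arm_command", "kwargs": {
  "dr": [
    [0,0,0],
    [0,0,0],
    [0,0,0]
  ],
  "dp": [
    [0,0,0.003],
    [0,0,0.002],
    [0,0,0]
  ],
  "hand": [0.5,0.5,0.5]
}}

```text
t: 17.48
position: [0.5324, -0.222, 0.064]
orientation: [0.444, 3.11, -0.0]
contact_force: [0.3, -0.5, -1.7]
gripper_width: 0.0585
```

Emit:
{"fn": "arm_command", "kwargs": {
  "dr": [
    [0,0,0],
    [0,0,0],
    [0,0,0]
  ],
  "dp": [
    [0,0,0.003],
    [0,0,0.002],
    [0,0,0]
  ],
  "hand": [0.5,0.5,0.5]
}}

```text
t: 17.73
position: [0.5325, -0.2219, 0.0639]
orientation: [0.444, 3.11, -0.0]
contact_force: [-1.1, 1.3, 5.4]
gripper_width: 0.0587
```

Emit:
{"fn": "arm_command", "kwargs": {
  "dr": [
    [0,0,0],
    [0,0,0],
    [0,0,0]
  ],
  "dp": [
    [0,0,0.002],
    [0,0,0.001],
    [0,0,0]
  ],
  "hand": [0.5,0.5,0.5]
}}

```text
t: 17.98
position: [0.5325, -0.2219, 0.0639]
orientation: [0.444, 3.109, 0.0]
contact_force: [-2.8, 0.9, 7.9]
gripper_width: 0.0589
```

Run:
```python
from h import *
go(.53,-.222,.06);b=snap("side","s14")[:,:,::-1];w=snap("wrist","w14")[:,:,::-1]
cv2.imwrite("pics/M4.png",np.hstack([cv2.resize(b[300:370,315:385],(400,400),interpolation=2),cv2.resize(w[270:390,262:382],(400,400),interpolation=2)]))
```

```text
t 17.98 pos [ 0.5325 -0.2219  0.0639] F [-2.8   0.93  7.93] w 0.0589 units [ 0.012 -0.004  0.019] tilt z [ 6.e-04 -1.e-04 -1.e+00] y [0.28 0.96 0.  ]
```

View pics/M4.png

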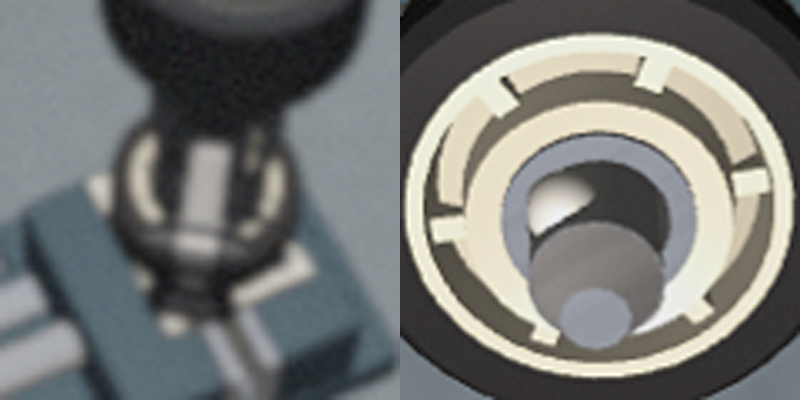

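I'll check the seating quantitatively, taking tip height above the hub face (18 mm when home) from the tip's row.

```bash
python3 - <<'E'
from h import *
Tc=np.load("Tc.npy");k,d,_=K("wrist");cT=(k,d,Tc)
# bore top centre & tip centre px from crops (scale .3)
px=lambda x,y:(262+(x-400)*.3-.35,270+y*.3-.35)
for zz in(-.0525,-.0535,-.0545):
  hub=plane(cT,[(321.2,335.9)],zz)[0]
  for n,r in(("M1",210),("M2",283),("M3",307),("M4",318)):
    o,dr=ray(cT,[px(598,r)]);dr=dr[0]; out=[]
    for off in(-.001,0,.001):
        t=(hub[0]+off-o[0])/dr[0];out.append(round(1000*(zz-(o+t*dr)[2]),1))
    print(zz,n,"tip above hub top mm for axle off -1,0,1mm in x:",out)
hub=plane(cT,[(321.2,335.9)],-.0535)[0]
for h in(2,4,6):
    for a in(45,):
        c=hub+[.006*.707,-.006*.707,-h/1000]
        q=proj(cT,[c])[0];print("ball h",h,"crop px",((q-[262,270]+.35)/.3+[400,0]).round(0),"r px",349*.004/ (np.linalg.inv(Tc)@np.r_[c,1])[2]/.3)
E
python3 - <<'E'
import cv2
w=cv2.imread("pics/w14.png");cv2.imwrite("pics/M5.png",cv2.resize(w[300:385,280:365],(595,595),interpolation=2))
E
```

```text
-0.0525 M1 tip above hub top mm for axle off -1,0,1mm in x: [np.float64(-4.0), np.float64(-2.3), np.float64(-0.6)]
-0.0525 M2 tip above hub top mm for axle off -1,0,1mm in x: [np.float64(10.6), np.float64(12.0), np.float64(13.5)]
-0.0525 M3 tip above hub top mm for axle off -1,0,1mm in x: [np.float64(14.7), np.float64(16.1), np.float64(17.6)]
-0.0525 M4 tip above hub top mm for axle off -1,0,1mm in x: [np.float64(16.5), np.float64(17.9), np.float64(19.3)]
-0.0535 M1 tip above hub top mm for axle off -1,0,1mm in x: [np.float64(-4.0), np.float64(-2.3), np.float64(-0.6)]
-0.0535 M2 tip above hub top mm for axle off -1,0,1mm in x: [np.float64(10.4), np.float64(11.9), np.float64(13.4)]
-0.0535 M3 tip above hub top mm for axle off -1,0,1mm in x: [np.float64(14.6), np.float64(16.0), np.float64(17.4)]
-0.0535 M4 tip above hub top mm for axle off -1,0,1mm in x: [np.float64(16.4), np.float64(17.8), np.float64(19.2)]
-0.0545 M1 tip above hub top mm for axle off -1,0,1mm in x: [np.float64(-4.0), np.float64(-2.3), np.float64(-0.6)]
-0.0545 M2 tip above hub top mm for axle off -1,0,1mm in x: [np.float64(10.3), np.float64(11.8), np.float64(13.3)]
-0.0545 M3 tip above hub top mm for axle off -1,0,1mm in x: [np.float64(14.4), np.float64(15.9), np.float64(17.3)]
-0.0545 M4 tip above hub top mm for axle off -1,0,1mm in x: [np.float64(16.2), np.float64(17.6), np.float64(19.0)]
ball h 2 crop px [560. 196.] r px 36.728983396438
ball h 4 crop px [559. 206.] r px 37.29433299335923
ball h 6 crop px [558. 216.] r px 37.87735892051379
```

View pics/M5.png

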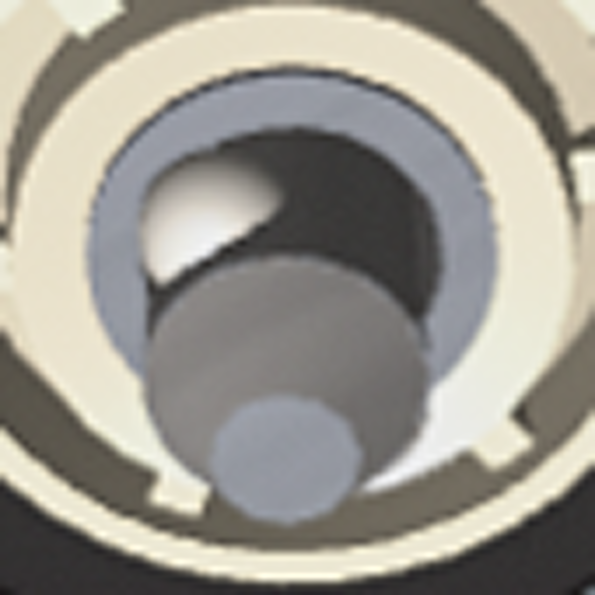

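The tip is 17.7 mm above the hub face (18 expected when home), with the ball over the face and about 9 N of seating push. Now the gentle upward tug in small steps.

Emit:
{"fn": "arm_command", "kwargs": {
  "dr": [
    [0,0,0],
    [0,0,0],
    [0,0,0],
    [0,0,0]
  ],
  "dp": [
    [0,0,-0.004],
    [0,0,-0.004],
    [0,0,0],
    [0,0,0]
  ],
  "hand": [0.5,0.5,0.5,0.5]
}}

```text
t: 18.42
position: [0.5325, -0.222, 0.064]
orientation: [0.444, 3.11, -0.0]
contact_force: [0.9, 0.2, 0.5]
gripper_width: 0.0587
```

Emit:
{"fn": "arm_command", "kwargs": {
  "dr": [
    [0,0,0],
    [0,0,0],
    [0,0,0]
  ],
  "dp": [
    [0,0,-0.003],
    [0,0,-0.002],
    [0,0,0]
  ],
  "hand": [0.5,0.5,0.5]
}}

```text
t: 18.67
position: [0.5323, -0.2219, 0.0648]
orientation: [-0.444, -3.11, 0.0]
contact_force: [0.4, 0.3, -0.5]
gripper_width: 0.0587
```

Emit:
{"fn": "arm_command", "kwargs": {
  "dr": [
    [0,0,0],
    [0,0,0],
    [0,0,0]
  ],
  "dp": [
    [0,0,-0.002],
    [0,0,-0.001],
    [0,0,0]
  ],
  "hand": [0.5,0.5,0.5]
}}

```text
t: 18.92
position: [0.5324, -0.2219, 0.0656]
orientation: [-0.444, -3.11, 0.0]
contact_force: [0.6, -0.2, -0.6]
gripper_width: 0.0587
```

Emit:
{"fn": "arm_command", "kwargs": {
  "dr": [
    [0,0,0],
    [0,0,0],
    [0,0,0]
  ],
  "dp": [
    [0,0,-0.001],
    [0,0,-0.001],
    [0,0,0]
  ],
  "hand": [0.5,0.5,0.5]
}}

```text
t: 19.17
position: [0.5324, -0.222, 0.0661]
orientation: [0.444, 3.11, -0.0]
contact_force: [-0.1, -0.8, -0.9]
gripper_width: 0.0583
```

Emit:
{"fn": "arm_command", "kwargs": {
  "dr": [
    [0,0,0],
    [0,0,0],
    [0,0,0]
  ],
  "dp": [
    [0,0,-0.001],
    [0,0,-0.001],
    [0,0,0]
  ],
  "hand": [0.5,0.5,0.5]
}}

```text
t: 19.42
position: [0.5323, -0.222, 0.0665]
orientation: [-0.444, -3.11, 0.0]
contact_force: [-0.3, -0.0, -0.9]
gripper_width: 0.0587
```

Emit:
{"fn": "arm_command", "kwargs": {
  "dr": [
    [0,0,0],
    [0,0,0],
    [0,0,0]
  ],
  "dp": [
    [0,0,-0.001],
    [0,0,-0.001],
    [0,0,0]
  ],
  "hand": [0.5,0.5,0.5]
}}

```text
t: 19.67
position: [0.5322, -0.2219, 0.0667]
orientation: [-0.444, -3.11, 0.0]
contact_force: [-0.9, -0.4, -0.5]
gripper_width: 0.0588
```

Emit:
{"fn": "arm_command", "kwargs": {
  "dr": [
    [0,0,0],
    [0,0,0],
    [0,0,0]
  ],
  "dp": [
    [0,0,-0.001],
    [0,0,-0.001],
    [0,0,0]
  ],
  "hand": [0.5,0.5,0.5]
}}

```text
t: 19.92
position: [0.532, -0.2219, 0.067]
orientation: [-0.444, -3.109, 0.0]
contact_force: [-1.0, -1.2, -2.2]
gripper_width: 0.0586
```

Emit:
{"fn": "arm_command", "kwargs": {
  "dr": [
    [0,0,0],
    [0,0,0],
    [0,0,0]
  ],
  "dp": [
    [0,0,-0.001],
    [0,0,-0.001],
    [0,0,0]
  ],
  "hand": [0.5,0.5,0.5]
}}

```text
t: 20.17
position: [0.5319, -0.2219, 0.0673]
orientation: [-0.444, -3.109, 0.0]
contact_force: [-0.9, 0.1, -3.7]
gripper_width: 0.0587
```

Run:
```python
from h import *
go(.53,-.222,.06);w=snap("wrist","w15")[:,:,::-1];go(.53,-.222,.06)
cv2.imwrite("pics/M6.png",cv2.resize(w[300:385,280:365],(595,595),interpolation=2))
```

```text
t 20.17 pos [ 0.5319 -0.2219  0.0673] F [-0.95  0.06 -3.68] w 0.0587 units [ 0.009 -0.003  0.037] tilt z [-1.e-03  1.e-04 -1.e+00] y [ 0.28  0.96 -0.  ]
t 20.22 pos [ 0.5319 -0.2219  0.0673] F [-0.39  0.05 -4.4 ] w 0.0589 units [ 0.009 -0.003  0.037] tilt z [-1.e-03  2.e-04 -1.e+00] y [ 0.28  0.96 -0.  ]
```

View pics/M6.png

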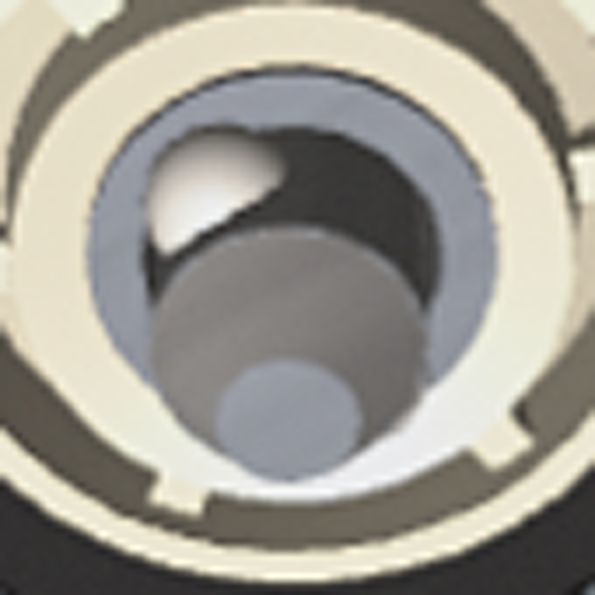

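Resistance is building (about 3 N net). Two more small increments for a 5–6 N tug.

Emit:
{"fn": "arm_command", "kwargs": {
  "dr": [
    [0,0,0],
    [0,0,0],
    [0,0,0]
  ],
  "dp": [
    [0,0,-0.001],
    [0,0,-0.001],
    [0,0,0]
  ],
  "hand": [0.5,0.5,0.5]
}}

```text
t: 20.47
position: [0.5319, -0.2219, 0.0677]
orientation: [-0.444, -3.109, -0.0]
contact_force: [0.1, -0.8, -4.9]
gripper_width: 0.0586
```

Emit:
{"fn": "arm_command", "kwargs": {
  "dr": [
    [0,0,0],
    [0,0,0],
    [0,0,0]
  ],
  "dp": [
    [0,0,-0.001],
    [0,0,0],
    [0,0,0]
  ],
  "hand": [0.5,0.5,0.5]
}}

```text
t: 20.72
position: [0.5319, -0.2219, 0.0679]
orientation: [-0.444, -3.109, -0.0]
contact_force: [-1.4, -0.9, -5.4]
gripper_width: 0.0588
```

Emit:
{"fn": "arm_command", "kwargs": {
  "dr": [
    [0,0,0],
    [0,0,0],
    [0,0,0],
    [0,0,0]
  ],
  "dp": [
    [0,0,-0.001],
    [0,0,-0.001],
    [0,0,0],
    [0,0,0]
  ],
  "hand": [0.5,0.5,0.5,0.5]
}}

```text
t: 21.05
position: [0.5319, -0.2218, 0.0681]
orientation: [-0.444, -3.109, -0.0]
contact_force: [-1.0, -1.1, -9.4]
gripper_width: 0.0584
```

Run:
```python
from h import *
go(.53,-.222,.06);w=snap("wrist","w16")[:,:,::-1];go(.53,-.222,.06)
```

```text
t 21.05 pos [ 0.5319 -0.2218  0.0681] F [-0.98 -1.11 -9.35] w 0.0584 units [ 0.009 -0.004  0.041] tilt z [-1.2e-03  3.0e-04 -1.0e+00] y [ 0.28  0.96 -0.  ]
t 21.1 pos [ 0.5319 -0.2218  0.0682] F [-0.09 -1.61 -9.62] w 0.0589 units [ 0.009 -0.003  0.041] tilt z [-1.1e-03  3.0e-04 -1.0e+00] y [ 0.28  0.96 -0.  ]
```

The balls hold at about 8 N net with no slip. Now I'll lower back home and re-seat lightly.

Emit:
{"fn": "arm_command", "kwargs": {
  "dr": [
    [0,0,0],
    [0,0,0],
    [0,0,0],
    [0,0,0],
    [0,0,0],
    [0,0,0],
    [0,0,0]
  ],
  "dp": [
    [0,0,0.003],
    [0,0,0.004],
    [0,0,0.005],
    [0,0,0.005],
    [0,0,0.005],
    [0,0,0],
    [0,0,0]
  ],
  "hand": [0.5,0.5,0.5,0.5,0.5,0.5,0.5]
}}

```text
t: 21.68
position: [0.533, -0.2221, 0.0648]
orientation: [0.444, 3.109, -0.001]
contact_force: [-2.1, -0.6, -0.3]
gripper_width: 0.0584
```

Emit:
{"fn": "arm_command", "kwargs": {
  "dr": [
    [0,0,0],
    [0,0,0],
    [0,0,0]
  ],
  "dp": [
    [0,0,0.003],
    [0,0,0.002],
    [0,0,0]
  ],
  "hand": [0.5,0.5,0.5]
}}

```text
t: 21.93
position: [0.5329, -0.2221, 0.0639]
orientation: [0.444, 3.109, -0.0]
contact_force: [-1.4, 0.4, 4.7]
gripper_width: 0.0589
```

Run:
```python
from h import *
print("can",plane(K("side"),[(445,385)],.16),plane(K("scene"),[(100,241)],.16))
```

```text
can [[ 0.6544684  -0.35316776  0.16      ]] [[ 0.65671152 -0.34648669  0.16      ]]
```

The spray can is about 155 mm from the nearest finger, so there is room to open. Releasing, then retreating straight up.

Emit:
{"fn": "arm_command", "kwargs": {
  "dr": [
    [0,0,0],
    [0,0,0],
    [0,0,0],
    [0,0,0],
    [0,0,0],
    [0,0,0],
    [0,0,0]
  ],
  "dp": [
    [0,0,-0.002],
    [0,0,0],
    [0,0,0],
    [0,0,0],
    [0,0,0],
    [0,0,0],
    [0,0,0]
  ],
  "hand": [0.72,0.76,0.85,1,1,1,1]
}}

```text
t: 22.52
position: [0.5324, -0.2219, 0.0635]
orientation: [0.444, 3.11, -0.0]
contact_force: [0.4, -0.1, -0.1]
gripper_width: 0.0853
```

Emit:
{"fn": "arm_command", "kwargs": {
  "dr": [
    [0,0,0],
    [0,0,0],
    [0,0,0],
    [0,0,0],
    [0,0,0],
    [0,0,0],
    [0,0,0],
    [0,0,0],
    [0,0,0]
  ],
  "dp": [
    [0,0,-0.03],
    [0,0,-0.06],
    [0,0,-0.1],
    [0,0,-0.12],
    [0,0,-0.12],
    [0,0,-0.12],
    [0,0,-0.1],
    [0,0,-0.05],
    [0,0,0]
  ],
  "hand": [1,1,1,1,1,1,1,1,1]
}}

```text
t: 23.27
position: [0.5339, -0.2226, 0.2065]
orientation: [0.444, 3.104, -0.002]
contact_force: [-0.7, -0.2, -0.2]
gripper_width: 0.0854
```

Emit:
{"fn": "arm_command", "kwargs": {
  "dr": [
    [0,0,0],
    [0,0,0],
    [0,0,0],
    [0,0,0],
    [0,0,0],
    [0,0,0]
  ],
  "dp": [
    [-0.08,0,0],
    [-0.12,0,0],
    [-0.12,0,0],
    [-0.05,0,0],
    [0,0,0],
    [0,0,0]
  ],
  "hand": [1,1,1,1,1,1]
}}

```text
t: 23.77
position: [0.6024, -0.2422, 0.2016]
orientation: [-0.443, -3.106, -0.001]
contact_force: [-0.4, -0.2, 0.2]
gripper_width: 0.0858
```

Run:
```python
from h import *
go(.53,-.222,.06);w=snap("wrist","w17")[:,:,::-1];snap("side","s17");b=snap("scene","c17")[:,:,::-1];go(.53,-.222,.06)
cv2.imwrite("pics/N.png",np.hstack([cv2.resize(b[180:270,160:250],(400,400),interpolation=2),cv2.resize(w[80:210,255:385],(400,400),interpolation=2)]))
```

```text
t 23.77 pos [ 0.6024 -0.2422  0.2016] F [-0.43 -0.23  0.15] w 0.0858 units [ 0.373 -0.004  0.709] tilt z [-0.0038  0.0013 -1.    ] y [0.28 0.96 0.  ]
t 23.92 pos [ 0.6021 -0.2424  0.2031] F [ 0.03  0.22 -0.98] w 0.0855 units [ 0.373 -0.003  0.716] tilt z [-1.9e-03  5.0e-04 -1.0e+00] y [ 0.28  0.96 -0.  ]
```

View pics/N.png

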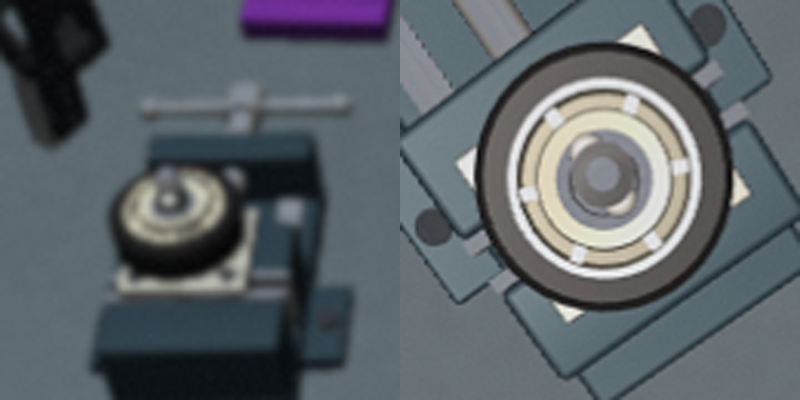

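View pics/s17.png

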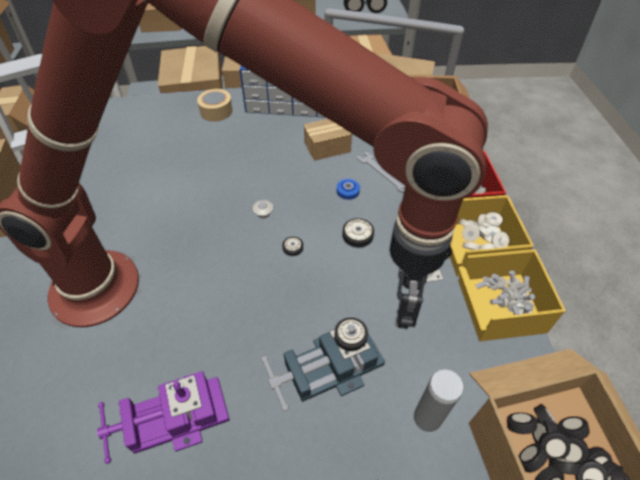

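Both balls stand proud over the hub's upper face ((585,145) and (620,205) in the crop), and the wheel sits level on the collar. In the side view the other items in sight are where they were; the castor and part of the wrench are behind the arm. The robot is clear, so I'm handing in.

```bash
python3 -c "
from workcell import ctrl
print(ctrl.sign_off())"
```

```text
the job is handed in; nothing more can be done
None
```

The 60 mm wheel is home on the axle in the dark vise. It went down past the sprung balls onto the collar, was tugged, and was released. I handed in at about 24 s with the robot touching nothing.

**Seating:** The collar stop came at TCP z = 63.9 mm, and again at the same height after the tug. The seating push read about 9 N. From the wrist view, the axle tip stood 17.7 mm above the hub face, against the 18 mm expected when home. After release, both balls stood over the hub's upper face.

**Tug:** The pull built up to about 8 N net, the top of the 4–8 N band, and the balls held. Free travel before resistance was about 3 mm, more than the stated 2 mm.

**What disagreed or was not seen:**
- **First grasp:** My first close missed the wheel, because the finger tips are about 30 mm behind the stated TCP. They closed above the wheel without touching it, and I reached lower on the second try.
- **Ball force:** The 10–16 N peak as the balls went in fell between force readings; about 4 N was the most I saw there. The click itself was judged from the pictures and the tug.
- **Bystanders:** The last side view shows the other items unmoved, but the castor and part of the wrench were hidden behind the arm. No unexpected contact forces showed along the way.

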